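# Make up two shoe-repair kits

## Task

Make up two kits from the stock in the middle of the shoemaker's bench: put the black heel, the red-lidded jar and the round purple tin in the blue tray, and the wooden heel and the green-lidded jar in the yellow tray. Stand every piece the same way up as it stood in the stock, flat on the floor of its tray beside the others, and leave the white heel and the white-lidded jar where they are.

Things in the scene. Friction and masses are not known exactly. Their poses are not given: they have to be found in the camera images.
- blue_tray: Blue plastic kit tray, fixed, open on top, empty at the start: outside 238 mm along its x, 138 mm along its y, 22 mm high; walls and floor 4 mm thick (inside 230 x 130 mm, floor 4 mm above the bench). No dividers. Origin: centre of underside, z up. Trays stand left and right of the stock, either way round.
- yellow_tray: Yellow plastic kit tray, fixed, open on top, empty at the start: outside 238 mm along its x, 138 mm along its y, 22 mm high; walls and floor 4 mm thick (inside 230 x 130 mm, floor 4 mm above the bench). No dividers. Origin: centre of underside, z up. Trays stand left and right of the stock, either way round.
- black_heel: Black rubber shoe heel block, D-shaped from above: 57 mm along its x (flat end at -x, round end of radius 23 mm at +x), 46 mm wide along y (grip across this; sides parallel from x = -28 to +5 mm), 26 mm tall, three small steel dots on top. Loose, about 90 g. Origin: centre of underside, z up. Goes in the blue tray. Starts in the crowded stock between the trays, 20 mm or more clear of the rest.
- wooden_heel: Wooden shoe heel block, D-shaped from above: 57 mm along its x (flat end at -x, round end of radius 23 mm at +x), 46 mm wide along y (grip across this; sides parallel from x = -28 to +5 mm), 34 mm tall, three small steel dots on top. Loose, about 90 g. Origin: centre of underside, z up. Brown. Goes in the yellow tray. Starts in the crowded stock between the trays, 20 mm or more clear of the rest.
- white_heel: White plastic shoe heel block, D-shaped from above: 57 mm along its x (flat end at -x, round end of radius 23 mm at +x), 46 mm wide along y (grip across this; sides parallel from x = -28 to +5 mm), 30 mm tall, three small steel dots on top. Loose, about 90 g. Origin: centre of underside, z up. Stays where it is. Starts in the crowded stock between the trays, 20 mm or more clear of the rest.
- red_jar: Closed jar: upright cylinder 44 mm in diameter, 55 mm tall; brass-coloured body (42 mm) with a white paper band, and a red lid, the top 17 mm. Loose, about 110 g. Origin: centre of underside, z up. Goes in the blue tray. Starts in the crowded stock between the trays, 20 mm or more clear of the rest.
- green_jar: Closed jar: upright cylinder 44 mm in diameter, 55 mm tall; brass-coloured body (42 mm) with a white paper band, and a green lid, the top 17 mm. Loose, about 110 g. Origin: centre of underside, z up. Goes in the yellow tray. Starts in the crowded stock between the trays, 20 mm or more clear of the rest.
- white_jar: Closed jar: upright cylinder 44 mm in diameter, 55 mm tall; brass-coloured body (42 mm) with a white paper band, and a white lid, the top 17 mm. Loose, about 110 g. Origin: centre of underside, z up. Stays where it is. Starts in the crowded stock between the trays, 20 mm or more clear of the rest.
- tin: Flat round tin, closed, purple lid on a silver base, 56 mm in diameter (lid; the lower 13 mm is 54 mm) and 23 mm tall. Loose, about 100 g. Origin: centre of its underside, z up. Goes in the blue tray. Starts in the crowded stock between the trays, 20 mm or more clear of the rest. (Also there, not needed: a wooden-handled stamp and a brass knobbed weight, under 50 mm tall.)

How it is judged:
By the outcome, as a careful person would: the job done as asked, in the order asked, and still so for the second after the job is handed in, with the robot touching nothing.
It also fails if it takes over 144 s, if anything falls off the work surface, if the arm or the gripper's body presses on something with over 40 N, if the wrist force passes 120 N, or if a joint passes its speed limit or range.

## Robot

A 7-joint arm with a two-finger parallel gripper is mounted at the origin on the work surface. World frame = base frame: x ahead of the robot, y to its left, z up, the work surface at z = 0. Lengths are in m, angles in rad, forces in N, time in s.
With the tool pointing down it reaches from about 0.4 to 0.85 m from the base axis. Payload 4.4 kg.
Tool frame: the origin (TCP) lies on the centre line of the jaws, within the pads' length; the fingertips stand 8 mm ahead of it and the grasp point (between the pads) lies 11 mm behind it; z points along the fingers, y is the line along which they close (so a half turn about z gives the same grasp; the last joint's range is limited). The gripper opens to 94 mm and grips with 3 to 60 N. Pads are 16 mm wide; open, the fingers measure 119 mm over their backs; the gripper's body (75 mm by 177 mm) begins 78 mm behind the grasp point.
Start: joints at [-1.339, 0.628, 0.038, 1.517, -0.027, 0.996, -0.02], TCP at [0.191, 0.621, 0.182] pointing down, gripper open.
Joint ranges: [-3.06, 3.06], [-0.37, 2.12], [-1.25, 1.32], [0.18, 2.47], [-1.1, 4.24], [0.23, 1.98], [-2.94, 2.94]. Speed limits (rad/s): [2.57, 2.57, 3.14, 3.14, 3.14, 3.14, 3.14].

## Interface

Orientations are given as a 3x3 rotation matrix whose columns are the frame's x, y, z axes.
In Python, from bench import r gives the robot as it stands.
- The arm moves only by the tool arm_command, never from a script. Its argument "moves" is a list of rows, each an object with "linear": the shift along the tool's x, y, z in units of 10 cm (1.0 is 10 cm), a list of three; "delta_rot": the turn, a rotation vector about the tool's x, y, z in units of 90 degrees (1.0 is 90 degrees), a list of three; "fingers": the opening, from 0 (shut) to 1 (fully open). In form: [{"linear": [tx, ty, tz], "delta_rot": [ax, ay, az], "fingers": fingers}, ...]. A call has 1 to 10 rows; each row is the pose to reach, as a shift and turn from the pose commanded when the call began, along the tool's axes at that moment; what a row does not reach only later rows make up. A row lasts 1/8 s, in which the tool goes at most 62.5 mm and 10.7 degrees, less where a joint would pass 70% of its speed; a pose out of reach is approached as far as the arm can. A call with a number of a shift or a turn outside -1 to 1 is refused whole. A call with a gripper value outside its range is refused whole. The fingers move at their own pace and stop on an object; "force" is the grip in N (left out, the last holds). Time passes only in rows, so rows that repeat a pose let the fingers close. It gives the time, the measured TCP pose, the force, the opening and the grip force at its end, in the units of the state.
- r.state(): the state, without advancing time (a new reading comes with each control period).
- r.grab_frame(name): name is "scene" or "top" or "wrist"; returns a dict with "frame" (384x512x3 uint8, red, green, blue), "K" (3x3 intrinsics, pixels), "world_to_cam" (4x4, takes a point from world to camera coordinates). Camera axes: x right, y down, z forward; pixel columns grow to the right and rows downward; lengths in m; the calibration is good to about 2 mm. A picture is of the moment at which its call begins. There is no depth.
- r.hand_in(): hands the job in; it is judged then, once.
Trained networks look in a picture, given as the dict that the camera call returned (one of the last four; its "shot" number tells which), for a name from the list of things; names that differ only in an ending like _2 or _b are one class to them, and where a whole thing is asked for, a point or a joint stands for the part that bears it (a point fixed in the world has none). Each returns a list of dicts, best first, with "score" (0 to 1); they miss things now and then, are a little off and sometimes report something else, mostly with a low value. They report only what shows in the picture. A call takes as long as a camera call.
- r.trace(query, picture): "pixels" (384x512 bool, what is visible of it) and "rect" ([centre column, centre row, width, height] in pixels, round what is visible of it).
The state is a dict: "time": time; "joint_positions": joint angles; "qvel": joint speeds; "joint_efforts": joint torques, N m; "ee_pos": TCP position; "ee_rot": TCP orientation; "force": force on the tool from outside, world axes, zero at the start; "moment": the same for the moment, N m; "width": opening from 0.0 (shut) to 1.0 (fully open); "finger_force": force on a finger pad.
Only numpy, scipy, OpenCV 4.12 (cv2) and the standard library are available. Lean on these libraries where they do the work, as an engineer would, in place of code of your own. Each camera call takes 0.05 s, during which the arm holds its last target. There are 200 camera calls.

## Working session

There is one attempt and no reset: what is moved stays moved. The work goes in short steps, Python scripts to look and compute and a tool call to move; the robot and the scene stay as the last step left them, time stands still between calls to the robot, and variables do not carry over. Pictures are saved under pics/ and viewed, at most 14 in all, crops included, and the job is handed in when it is done.

Besides the shell and the picture viewer there is one more tool, called after "Emit:" as name([rows], argument=value, ...), one row to a line, values as JSON. arm_command: Moves the arm, as the interface text tells. Shifts and turns lie within -1 to 1; 1 stands for 10 cm of shift or 90 degrees of turn. Its arguments: {"type":"object","properties":{"moves":{"type":"array"},"force":{"type":"number"}},"required":["moves"]}

```bash
ls; mkdir -p pics; python3 - <<'E'
from bench import r
import cv2
s=r.state();print(s['time'],s['ee_pos'],s['ee_rot'],s['width'])
for n in ('top','scene'):
    f=r.grab_frame(n);cv2.imwrite(f'pics/{n}0.png',f['frame'][:,:,::-1]);print(f['K'],f['world_to_cam'])
E
```

```text
pics
0.0 [0.19051229 0.62073265 0.18126751] [[-9.56000202e-01  2.93365627e-01 -4.72467851e-04]
 [ 2.93365999e-01  9.55998570e-01 -1.76753540e-03]
 [-6.68555394e-05 -1.82837020e-03 -9.99998326e-01]] 0.9995601522277954
[[479.57583931   0.         261.25283413]
 [  0.         479.57583931 188.61814946]
 [  0.           0.           1.        ]] [[-0.01925027 -0.99970955  0.01449983  0.00144784]
 [-0.98514556  0.01649069 -0.1709277   0.57210109]
 [ 0.17063894 -0.01757485 -0.98517688  1.06461704]
 [ 0.          0.          0.          1.        ]]
[[382.00415984   0.         256.63520091]
 [  0.         382.00415984 198.39641896]
 [  0.           0.           1.        ]] [[ 0.781891    0.62315506  0.01800679 -0.43723736]
 [ 0.39337648 -0.47076152 -0.78970788 -0.20102049]
 [-0.48363355  0.62454893 -0.61321874  1.13609247]
 [ 0.          0.          0.          1.        ]]
```

View pics/top0.png

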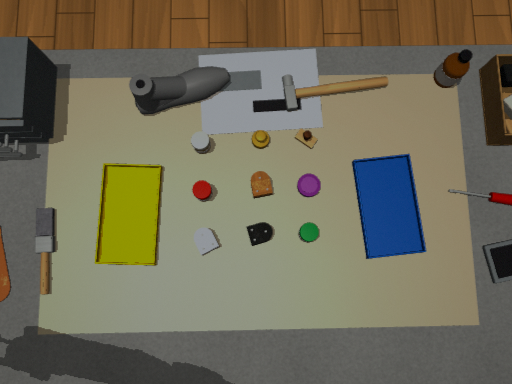

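View pics/scene0.png

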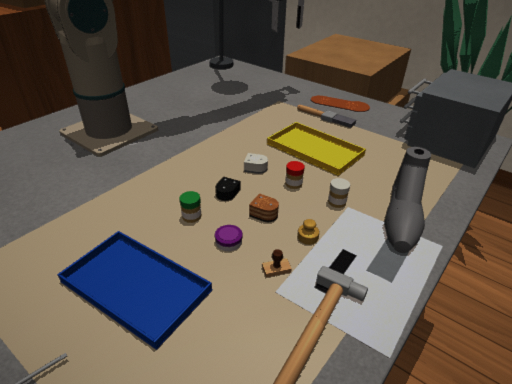

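The top view shows the yellow tray at (130,215), the blue tray at (388,206), and the stock between them. Red is at (202,190), green (309,232), tin (309,185), wooden heel (262,184), black heel (260,233), white heel (206,240) and white jar (201,142). I'll fit each thing's outline in both views.

```bash
cat > fit.py <<'E'
import numpy as np, cv2
from bench import r
from scipy.optimize import minimize
a=np.linspace(0,2*np.pi,48,endpoint=False)
def circ(R): return np.c_[R*np.cos(a),R*np.sin(a)]
def dsh():
    b=np.linspace(-np.pi/2,np.pi/2,24); return np.r_[[[-.0285,-.023],[-.0285,.023]],np.c_[.0055+.023*np.cos(b),.023*np.sin(b)]]
rect=np.array([[-.119,-.069],[.119,-.069],[.119,.069],[-.119,.069]])
SH={'black_heel':(dsh(),.026),'wooden_heel':(dsh(),.034),'white_heel':(dsh(),.030),'red_jar':(circ(.022),.055),'green_jar':(circ(.022),.055),'white_jar':(circ(.022),.055),'tin':(circ(.028),.023),'blue_tray':(rect,.022),'yellow_tray':(rect,.022)}
def proj(f,P):
    W=f['world_to_cam']; c=P@W[:3,:3].T+W[:3,3]; u=c@f['K'].T; return u[:,:2]/u[:,2:]
def ray(f,px,z):
    W=f['world_to_cam'];R=W[:3,:3];o=-R.T@W[:3,3];d=R.T@np.linalg.inv(f['K'])@[px[0],px[1],1]; return (o+d*(z-o[2])/d[2])[:2]
S=6
def fit(name,views,z0=0.,min_score=.3):
    sh,h=SH[name]; M=[]
    for f in views:
        t=r.trace(name,f)
        if t and t[0]['score']>min_score: M.append((f,t[0]))
    if not M: return None
    f,t=M[0]; c0=ray(f,t['rect'][:2],z0+h/2)
    def crop(f,t):
        x,y,w,hh=t['rect']; x0=int(x-w/2-8);y0=int(y-hh/2-8); x1=int(x+w/2+9);y1=int(y+hh/2+9)
        x0,y0=max(x0,0),max(y0,0)
        m=t['pixels'][y0:y1,x0:x1].astype(np.float32); return f,m,x0,y0
    C=[crop(*m) for m in M]
    def cost(p,sub=None):
        c,s=np.cos(p[2]),np.sin(p[2]); q=sh@np.array([[c,s],[-s,c]])+p[:2]
        P=np.r_[np.c_[q,np.full(len(q),z0)],np.c_[q,np.full(len(q),z0+h)]]; e=0
        for f,m,x0,y0 in (C if sub is None else [C[sub]]):
            hull=cv2.convexHull(((proj(f,P)-[x0,y0]+.5)*S*16).astype(np.int32).reshape(-1,1,2))
            im=np.zeros((m.shape[0]*S,m.shape[1]*S),np.float32); cv2.fillConvexPoly(im,hull,1,shift=4)
            im=cv2.resize(im,(m.shape[1],m.shape[0]),interpolation=cv2.INTER_AREA)
            e+=np.abs(im-m).sum()/m.sum()
        return e
    rnd='jar' in name or name=='tin'
    best=None
    for y in ([0] if rnd else np.arange(0,2*np.pi,np.pi/6)):
        s=np.array([[0,0,0],[.006,0,0],[0,.006,0],[0,0,.3]])+[*c0,y]
        o=minimize(cost,s[0],method='Nelder-Mead',options=dict(initial_simplex=s,maxiter=120))
        if best is None or o.fun<best.fun: best=o
    x=best.x
    return np.round([x[0],x[1],0 if rnd else (np.degrees(x[2])+180)%360-180],4),round(best.fun/len(C),3),[round(float(t['score']),2) for _,t in M]
E
python3 - <<'E'
from fit import *
V=[r.grab_frame('top'),r.grab_frame('scene')]
for n in SH:
    print(n,fit(n,V),[fit(n,[v])[0] if r.trace(n,v) else None for v in V])
for n in ('top',):
  pass
E
```

```text
black_heel (array([ 4.73300e-01, -5.60000e-03, -7.19438e+01]), np.float64(0.164), [0.62, 0.62]) [array([ 4.73100e-01, -5.40000e-03, -7.76592e+01]), array([ 4.72100e-01, -3.80000e-03, -6.82817e+01])]
wooden_heel (array([ 0.458 ,  0.1254, 30.6378]), np.float64(0.595), [0.67, 0.72]) [array([ 0.458 ,  0.1254, 30.6378]), array([ 5.87300e-01, -7.70000e-03,  1.60279e+01])]
white_heel (array([ 0.4589,  0.1243, 26.325 ]), np.float64(0.071), [0.84, 0.77]) [array([ 0.4589,  0.1249, 26.1621]), array([ 0.4591,  0.1233, 27.8742])]
red_jar (array([0.5724, 0.1286, 0.    ]), np.float64(0.11), [0.87, 0.7]) [array([0.5734, 0.1294, 0.    ]), array([0.572 , 0.1274, 0.    ])]
green_jar (array([ 0.4714, -0.1155,  0.    ]), np.float64(0.547), [0.58, 0.69]) [array([ 0.4714, -0.1155,  0.    ]), array([0.4651, 0.1079, 0.    ])]
white_jar (array([0.6901, 0.1336, 0.    ]), np.float64(0.146), [0.7, 0.64]) [array([0.6905, 0.1336, 0.    ]), array([0.6895, 0.1338, 0.    ])]
tin (array([ 0.5848, -0.1234,  0.    ]), np.float64(0.165), [0.82, 0.85]) [array([ 0.5865, -0.1242,  0.    ]), array([ 0.5843, -0.1234,  0.    ])]
blue_tray (array([ 0.533 , -0.3135,  5.4983]), np.float64(0.021), [0.75, 0.77]) [array([   0.5334,   -0.3129, -174.5367]), array([   0.5323,   -0.3141, -174.5429])]
yellow_tray (array([ 0.5244,  0.3041, -3.019 ]), np.float64(0.027), [0.79, 0.96]) [array([  0.5246,   0.3048, 177.2034]), array([  0.5247,   0.3023, 177.1292])]
```

```bash
cat > plan.py <<'E'
import numpy as np
from bench import r
def cur():
    s=r.state(); R=np.array(s['ee_rot']); return np.array(s['ee_pos']),np.degrees(np.arctan2(R[1,1],R[0,1]))
def plan(wps,start=None):
    """wps: (x,y,z,closing_deg). Prints one line per call: linear, delta_rot z, rows needed."""
    p,c=cur() if start is None else (np.array(start[:3]),start[3])
    print('from',np.round(p,4),round(c,1))
    for w in wps:
        q=np.array(w[:3]); c2=c+((w[3]-c+90)%180-90)
        while True:
            a=np.radians(c); A=np.array([[-np.sin(a),np.cos(a),0],[np.cos(a),np.sin(a),0],[0,0,-1]])
            l=A@(q-p)*10; k=max(1,np.abs(l).max()); l=np.round(l/k,2); dz=np.clip(np.round(-(c2-c)/90,3),-1,1)
            print(' lin',l.tolist(),'rotz',dz,'rows>=',int(np.ceil(max(np.linalg.norm(l)*100/62.5,abs(dz)*90/10.7)))+1)
            p=p+A.T@l/10; c=c-dz*90
            if np.linalg.norm(q-p)<.002 and abs(c2-c)<1: break
        print(' ->',np.round(p,4),round(c,1))
    return p,c
E
python3 -c "
from plan import *
plan([(.43,-.005,.18,16)])"
```

```text
from [0.1907 0.6214 0.1822] 72.9
 lin [-0.78, -1.0, 0.0] rotz 0.633 rows>= 7
 lin [-1.0, 0.09, 0.0] rotz -0.0 rows>= 3
 lin [-1.0, 0.09, 0.0] rotz -0.0 rows>= 3
 lin [-1.0, 0.08, 0.01] rotz -0.0 rows>= 3
 lin [-1.0, 0.09, 0.0] rotz -0.0 rows>= 3
 lin [-1.0, 0.08, 0.01] rotz -0.0 rows>= 3
 lin [-0.42, 0.04, 0.0] rotz -0.0 rows>= 2
 -> [ 0.4302 -0.0053  0.1802] 16.0
```

Emit:
arm_command([
  {"linear": [-0.39,-0.5,0],"delta_rot": [0,0,0.11],"fingers": 1},
  {"linear": [-0.78,-1.0,0],"delta_rot": [0,0,0.22],"fingers": 0.8},
  {"linear": [-0.78,-1.0,0],"delta_rot": [0,0,0.33],"fingers": 0.8},
  {"linear": [-0.78,-1.0,0],"delta_rot": [0,0,0.44],"fingers": 0.8},
  {"linear": [-0.78,-1.0,0],"delta_rot": [0,0,0.55],"fingers": 0.8},
  {"linear": [-0.78,-1.0,0],"delta_rot": [0,0,0.633],"fingers": 0.8},
  {"linear": [-0.78,-1.0,0],"delta_rot": [0,0,0.633],"fingers": 0.8},
])

```text
time: 3.78
ee_pos: [0.2358, 0.503, 0.1822]
ee_rot: [[-0.277, 0.961, 0.0], [0.961, 0.277, -0.0], [-0.0, 0.0, -1.0]]
force: [-0.8, 0.3, 0.8]
width: 0.798
finger_force: 0.0
```

Emit:
arm_command([
  {"linear": [-0.5,0.04,0],"delta_rot": [0,0,0],"fingers": 0.8},
  {"linear": [-1.0,0.09,0],"delta_rot": [0,0,0],"fingers": 0.8},
  {"linear": [-1.0,0.09,0],"delta_rot": [0,0,0],"fingers": 0.8},
])

```text
time: 4.15
ee_pos: [0.2738, 0.4056, 0.1826]
ee_rot: [[-0.272, 0.962, 0.0], [0.962, 0.272, -0.001], [-0.001, -0.0, -1.0]]
force: [0.8, 1.1, -0.2]
width: 0.802
finger_force: 0.0
```

Emit:
arm_command([
  {"linear": [-0.5,0.04,0],"delta_rot": [0,0,0],"fingers": 0.8},
  {"linear": [-1.0,0.09,0],"delta_rot": [0,0,0],"fingers": 0.8},
])

```text
time: 4.4
ee_pos: [0.3085, 0.3161, 0.1823]
ee_rot: [[-0.28, 0.96, 0.001], [0.96, 0.28, 0.001], [0.001, 0.001, -1.0]]
force: [0.3, 0.6, 0.6]
width: 0.803
finger_force: 0.0
```

Emit:
arm_command([
  {"linear": [-0.5,0.04,0],"delta_rot": [0,0,0],"fingers": 0.8},
  {"linear": [-1.0,0.08,0],"delta_rot": [0,0,0],"fingers": 0.8},
])

```text
time: 4.65
ee_pos: [0.3443, 0.2217, 0.1825]
ee_rot: [[-0.279, 0.96, 0.001], [0.96, 0.279, 0.001], [0.001, 0.001, -1.0]]
force: [1.1, 0.1, -1.0]
width: 0.801
finger_force: 0.0
```

Emit:
arm_command([
  {"linear": [-0.5,0.04,0],"delta_rot": [0,0,0],"fingers": 0.8},
  {"linear": [-1.0,0.09,0],"delta_rot": [0,0,0],"fingers": 0.8},
])

```text
time: 4.9
ee_pos: [0.3807, 0.1278, 0.1825]
ee_rot: [[-0.279, 0.96, 0.001], [0.96, 0.279, 0.001], [0.001, 0.002, -1.0]]
force: [1.6, -0.2, -0.2]
width: 0.799
finger_force: 0.0
```

Emit:
arm_command([
  {"linear": [-0.6,0.04,0],"delta_rot": [0,0,0],"fingers": 0.8},
  {"linear": [-1.0,0.08,0],"delta_rot": [0,0,0],"fingers": 0.8},
  {"linear": [-1.0,0.08,0],"delta_rot": [0,0,0],"fingers": 0.8},
])

```text
time: 5.28
ee_pos: [0.4167, 0.0319, 0.1825]
ee_rot: [[-0.272, 0.962, 0.002], [0.962, 0.272, -0.001], [-0.001, 0.002, -1.0]]
force: [0.1, 0.2, 0.2]
width: 0.798
finger_force: 0.0
```

```bash
python3 - <<'E'
from fit import *
from plan import *
print(cur())
f=r.grab_frame('wrist');cv2.imwrite('pics/w1.png',f['frame'][:,:,::-1])
print(fit('black_heel',[f]),fit('wooden_heel',[f]),fit('tin',[f]))
E
```

```text
(array([0.4167019 , 0.03194709, 0.18251949]), np.float64(15.77373445137508))
(array([ 4.72500e-01, -5.60000e-03, -7.43056e+01]), np.float64(0.047), [0.67]) (array([ 5.864000e-01, -3.000000e-03,  1.574296e+02]), np.float64(0.202), [0.97]) (array([ 0.583, -0.121,  0.   ]), np.float64(1.055), [0.61])
```

View pics/w1.png

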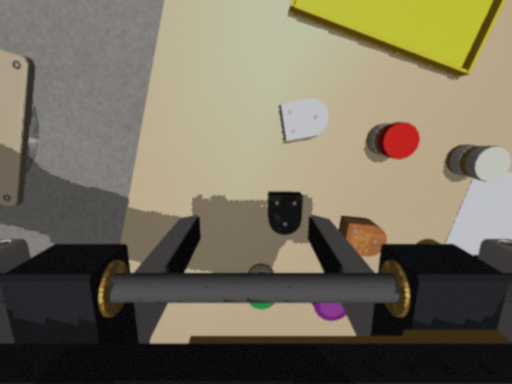

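The wrist view shows the black heel at (285,213), with its flat end to the +y side; it fits at (0.4725,-0.0056) with yaw -74°.

```bash
python3 -c "
from plan import *
p,c=plan([(.470,.002,.11,15.7),(.470,.002,.012,15.7),(.470,.002,.11,15.7),(.4725,-.311,.11,5.5),(.4725,-.311,.018,5.5)])"
```

```text
from [0.4146 0.0357 0.1821] 16.2
 lin [-0.48, 0.44, 0.72] rotz 0.005 rows>= 3
 -> [0.4702 0.0019 0.1101] 15.7
 lin [0.0, -0.0, 0.98] rotz 0.0 rows>= 3
 -> [0.4702 0.0019 0.0121] 15.7
 lin [0.0, -0.0, -0.98] rotz 0.0 rows>= 3
 -> [0.4702 0.0019 0.1101] 15.7
 lin [-1.0, -0.27, 0.0] rotz 0.113 rows>= 3
 lin [-1.0, -0.09, 0.0] rotz 0.0 rows>= 3
 lin [-1.0, -0.09, 0.0] rotz 0.0 rows>= 3
 lin [-0.08, -0.01, 0.0] rotz 0.0 rows>= 2
 -> [ 0.4725 -0.3106  0.1101] 5.5
 lin [-0.0, -0.0, 0.92] rotz 0.0 rows>= 3
 -> [ 0.4725 -0.3106  0.0181] 5.5
```

```bash
python3 -c "
from plan import *
print(cur()); f=r.grab_frame('wrist')
print(cur());f=r.grab_frame('wrist')
print(cur())
W=f['world_to_cam']; print(-W[:3,:3].T@W[:3,3])"
```

```text
(array([0.41461617, 0.03571579, 0.18206216]), np.float64(16.161187174831895))
(array([0.41454447, 0.03571313, 0.18207166]), np.float64(16.17030451105679))
(array([0.41454483, 0.03556853, 0.18209868]), np.float64(16.158002643865505))
[0.39660757 0.10033504 0.3836053 ]
```

Emit:
arm_command([
  {"linear": [-0.24,0.22,0.36],"delta_rot": [0,0,0.005],"fingers": 0.8},
  {"linear": [-0.48,0.44,0.72],"delta_rot": [0,0,0.005],"fingers": 0.8},
  {"linear": [-0.48,0.44,0.72],"delta_rot": [0,0,0.005],"fingers": 0.8},
  {"linear": [-0.48,0.44,0.72],"delta_rot": [0,0,0.005],"fingers": 0.8},
])

```text
time: 6.08
ee_pos: [0.4696, 0.0009, 0.1103]
ee_rot: [[-0.269, 0.963, -0.001], [0.963, 0.269, 0.0], [0.001, -0.001, -1.0]]
force: [0.4, 0.2, -0.4]
width: 0.796
finger_force: 0.0
```

Emit:
arm_command([
  {"linear": [0,0,0.4],"delta_rot": [0,0,0],"fingers": 0.8},
  {"linear": [0,0,0.7],"delta_rot": [0,0,0],"fingers": 0.8},
  {"linear": [0,0,0.97],"delta_rot": [0,0,0],"fingers": 0.8},
  {"linear": [0,0,0.97],"delta_rot": [0,0,0],"fingers": 0.8},
  {"linear": [0,0,0.97],"delta_rot": [0,0,0],"fingers": 0.8},
])

```text
time: 6.7
ee_pos: [0.471, 0.0006, 0.0146]
ee_rot: [[-0.268, 0.963, 0.002], [0.963, 0.268, 0.0], [-0.0, 0.002, -1.0]]
force: [-0.0, 0.9, -0.1]
width: 0.801
finger_force: 0.0
```

Emit:
arm_command([
  {"linear": [0,0,0],"delta_rot": [0,0,0],"fingers": 0.4},
  {"linear": [0,0,0],"delta_rot": [0,0,0],"fingers": 0.3},
  {"linear": [0,0,0],"delta_rot": [0,0,0],"fingers": 0.3},
  {"linear": [0,0,0],"delta_rot": [0,0,0],"fingers": 0.3},
  {"linear": [0,0,0],"delta_rot": [0,0,0],"fingers": 0.3},
  {"linear": [0,0,0],"delta_rot": [0,0,0],"fingers": 0.3},
], force=20)

```text
time: 7.45
ee_pos: [0.4702, -0.0, 0.0131]
ee_rot: [[-0.267, 0.964, -0.0], [0.964, 0.267, 0.0], [0.0, -0.0, -1.0]]
force: [0.8, -0.1, 0.3]
width: 0.305
finger_force: 0.0
```

```bash
python3 - <<'E'
from fit import *
from plan import *
print(cur(), r.state()['width'])
f=r.grab_frame('wrist');g=r.grab_frame('scene')
im=np.hstack([f['frame'],cv2.resize(g['frame'][130:280,130:330],(512,384))])[:,:,::-1]
cv2.imwrite('pics/w2.png',cv2.resize(im,(800,300)))
print(fit('black_heel',[f]),fit('black_heel',[g]))
E
```

```text
(array([ 4.70242516e-01, -3.08599330e-05,  1.30979038e-02]), np.float64(15.512245388077165)) 0.30531660761891516
(array([ 4.72400e-01, -5.30000e-03, -7.44872e+01]), np.float64(0.221), [0.88]) (array([ 4.72900e-01, -6.80000e-03, -7.62922e+01]), np.float64(0.097), [0.93])
```

View pics/w2.png

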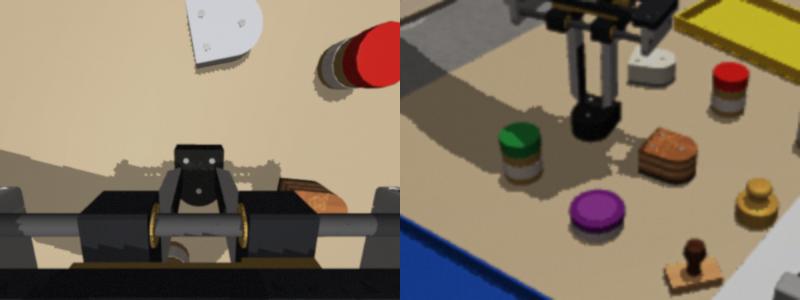

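The fingers seem to be on either side of the heel (wrist view about (200,180)), but no force shows. I'll close further.

Emit:
arm_command([
  {"linear": [0,0,0],"delta_rot": [0,0,0],"fingers": 0.2},
  {"linear": [0,0,0],"delta_rot": [0,0,0],"fingers": 0.1},
  {"linear": [0,0,0],"delta_rot": [0,0,0],"fingers": 0},
  {"linear": [0,0,0],"delta_rot": [0,0,0],"fingers": 0},
  {"linear": [0,0,0],"delta_rot": [0,0,0],"fingers": 0},
], force=20)

```text
time: 8.28
ee_pos: [0.4703, -0.0, 0.0132]
ee_rot: [[-0.268, 0.964, 0.0], [0.964, 0.268, 0.0], [0.0, 0.0, -1.0]]
force: [0.7, -0.0, 0.3]
width: 0.009
finger_force: 0.0
```

```bash
python3 - <<'E'
from fit import *
s=r.state();p=np.array(s['ee_pos']);R=np.array(s['ee_rot'])
ims=[]
for n,(x,y,w) in dict(scene=(190,140,90),top=(210,180,100)).items():
    g=r.grab_frame(n); P=np.array([p,p+R[:,2]*.008,p-R[:,2]*.011,p-R[:,2]*.089])
    u=proj(g,P);print(n,np.round(u,1).tolist())
    im=cv2.resize(g['frame'][y:y+w,x:x+w,::-1],(400,400),interpolation=cv2.INTER_CUBIC)
    for q,c in zip(u,[(0,255,0),(0,0,255),(255,0,0),(255,255,0)]): cv2.circle(im,tuple(int(v) for v in (q-[x,y])*400/w),4,c,1)
    ims.append(im)
cv2.imwrite('pics/w3.png',np.hstack(ims))
E
```

```text
scene [[227.3, 187.2], [227.4, 189.9], [227.1, 183.4], [226.1, 154.7]]
top [[258.1, 233.7], [258.1, 234.0], [258.2, 233.4], [258.4, 230.6]]
```

View pics/w3.png

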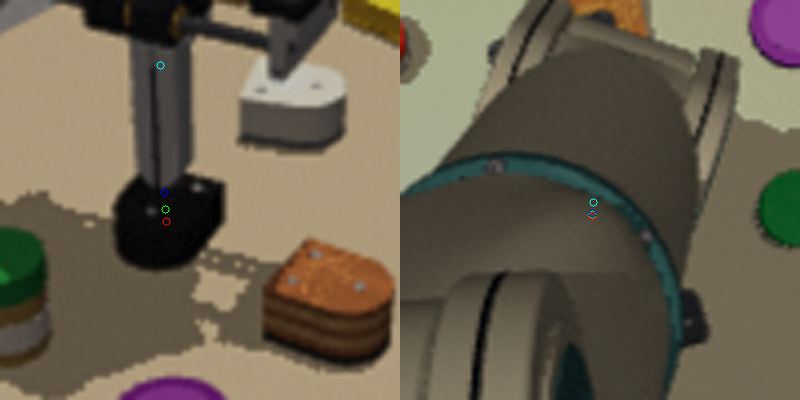

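Emit:
arm_command([
  {"linear": [0,0,0],"delta_rot": [0,0,0],"fingers": 0.4},
  {"linear": [0,0,0],"delta_rot": [0,0,0],"fingers": 0.8},
  {"linear": [0,0,0],"delta_rot": [0,0,0],"fingers": 0.8},
  {"linear": [0,0,0],"delta_rot": [0,0,0],"fingers": 0.8},
  {"linear": [0,0,0],"delta_rot": [0,0,0],"fingers": 0.8},
])

```text
time: 9.0
ee_pos: [0.4703, 0.0, 0.0132]
ee_rot: [[-0.268, 0.964, -0.0], [0.964, 0.268, 0.0], [0.0, -0.0, -1.0]]
force: [0.7, -0.6, 0.4]
width: 0.499
finger_force: 0.0
```

```bash
python3 - <<'E'
from fit import *
s=r.state();p=np.array(s['ee_pos']);R=np.array(s['ee_rot']);print(p,s['width'])
x,y,w=180,110,110
g=r.grab_frame('scene'); T=p+R[:,2]*.008
im=cv2.resize(g['frame'][y:y+w,x:x+w,::-1],(600,600),interpolation=cv2.INTER_CUBIC)
for k,c in ((-1,(0,255,0)),(1,(0,0,255))):
  for z in (0,.02,.04): 
    q=proj(g,np.array([T+R[:,1]*k*.0376+[0,0,z]]))[0]; print(k,z,q); cv2.circle(im,tuple(int(v) for v in (q-[x,y])*600/w),4,c,1)
cv2.imwrite('pics/w4.png',im)
E
```

```text
[4.70305052e-01 1.78019549e-05 1.31517493e-02] 0.4994936020534679
-1 0 [213.29737784 186.05879437]
-1 0.02 [212.8618298  179.22077684]
-1 0.04 [212.41430749 172.19476568]
1 0 [241.76480878 193.87975424]
1 0.02 [241.71401121 186.9762037 ]
1 0.04 [241.661781   179.87795218]
```

View pics/w4.png

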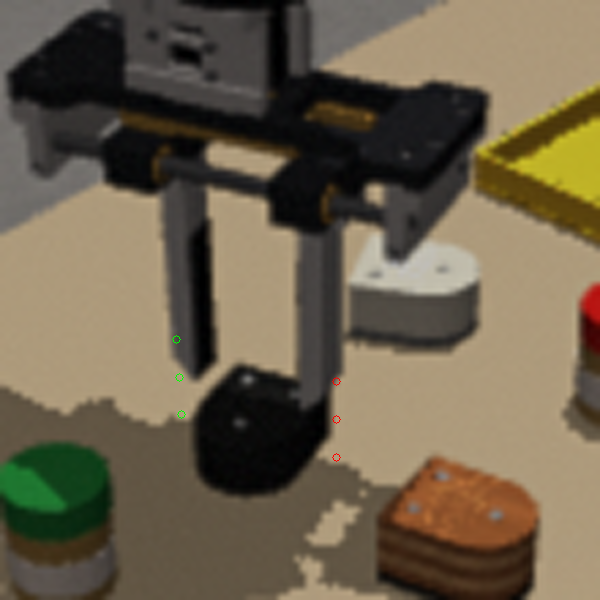

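```bash
python3 - <<'E'
from fit import *
s=r.state();p=np.array(s['ee_pos']);R=np.array(s['ee_rot']);print(p,s['width'])
g=r.grab_frame('wrist'); T=p+R[:,2]*.008
print(g['world_to_cam'][:3,:3]@R, g['world_to_cam'][:3]@np.r_[p,1])
im=g['frame'][150:384,130:390,::-1].copy();im=cv2.resize(im,None,fx=3,fy=3,interpolation=cv2.INTER_CUBIC)[:600]
b=s['width']*.047
for k,c in ((-1,(0,255,0)),(1,(0,0,255))):
  for z in (0,.025,.05): 
    for e in (-.008,.008):
      q=proj(g,np.array([T+R[:,1]*k*b+R[:,0]*e+[0,0,z]]))[0]; cv2.circle(im,tuple(int(v) for v in (q-[130,150])*3),4,c,1)
cv2.imwrite('pics/w5.png',im)
E
```

```text
[ 4.70321456e-01 -1.95058776e-05  1.31551319e-02] 0.5440409084857809
[[ 2.22906959e-04  9.99999963e-01  1.58981550e-04]
 [-9.72108283e-01  2.53976026e-04 -2.34532346e-01]
 [-2.34532378e-01 -1.02268389e-04  9.72108303e-01]] [-0.00069198  0.01811055  0.21162653]
```

View pics/w5.png

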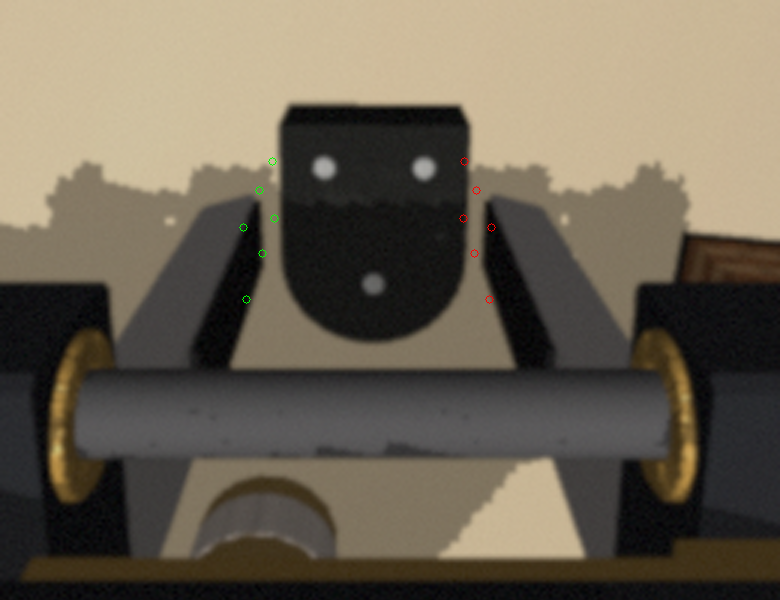

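The wrist view puts the fingertips about 25 mm short of where the tool data says, level with (260,197) and (487,200), so they're above the heel top. I'll go lower while watching the force.

Emit:
arm_command([
  {"linear": [0,0,0],"delta_rot": [0,0,0],"fingers": 0.8},
  {"linear": [0,0,0],"delta_rot": [0,0,0],"fingers": 0.8},
  {"linear": [0,0,0.1],"delta_rot": [0,0,0],"fingers": 0.8},
  {"linear": [0,0,0.15],"delta_rot": [0,0,0],"fingers": 0.8},
  {"linear": [0,0,0.2],"delta_rot": [0,0,0],"fingers": 0.8},
  {"linear": [0,0,0.2],"delta_rot": [0,0,0],"fingers": 0.8},
])

```text
time: 9.85
ee_pos: [0.4699, -0.0, -0.0074]
ee_rot: [[-0.267, 0.964, -0.001], [0.964, 0.267, 0.0], [0.0, -0.001, -1.0]]
force: [-0.2, -0.2, 0.2]
width: 0.802
finger_force: 0.0
```

```bash
python3 - <<'E'
from fit import *
s=r.state();p=np.array(s['ee_pos']);print(p,s['width'],s['force'])
x,y,w=180,120,90
g=r.grab_frame('scene')
im=cv2.resize(g['frame'][y:y+w,x:x+w,::-1],(500,500),interpolation=cv2.INTER_CUBIC)
cv2.imwrite('pics/w6.png',im)
E
```

```text
[ 4.69903945e-01 -4.88601211e-05 -7.35812380e-03] 0.8023666207864798 [-0.18242088 -0.21149774  0.24261058]
```

View pics/w6.png

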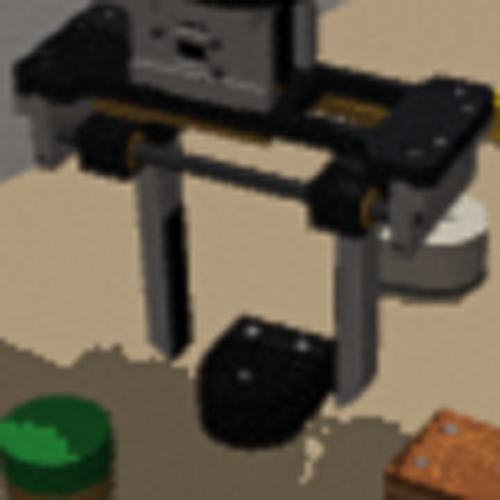

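The fingers now straddle the heel at (260,380) without touching anything.

Emit:
arm_command([
  {"linear": [0,0,0.02],"delta_rot": [0,0,0],"fingers": 0.8},
  {"linear": [0,0,0.04],"delta_rot": [0,0,0],"fingers": 0.8},
  {"linear": [0,0,0.05],"delta_rot": [0,0,0],"fingers": 0.8},
  {"linear": [0,0,0.05],"delta_rot": [0,0,0],"fingers": 0.8},
])

```text
time: 10.4
ee_pos: [0.4702, -0.0, -0.0119]
ee_rot: [[-0.268, 0.964, -0.0], [0.964, 0.268, 0.0], [0.0, -0.0, -1.0]]
force: [-0.0, 0.7, 0.1]
width: 0.8
finger_force: 0.0
```

Emit:
arm_command([
  {"linear": [0,0,0],"delta_rot": [0,0,0],"fingers": 0.4},
  {"linear": [0,0,0],"delta_rot": [0,0,0],"fingers": 0.3},
  {"linear": [0,0,0],"delta_rot": [0,0,0],"fingers": 0.3},
  {"linear": [0,0,0],"delta_rot": [0,0,0],"fingers": 0.3},
  {"linear": [0,0,0],"delta_rot": [0,0,0],"fingers": 0.3},
  {"linear": [0,0,0],"delta_rot": [0,0,0],"fingers": 0.3},
], force=20)

```text
time: 11.15
ee_pos: [0.4704, -0.0, -0.0118]
ee_rot: [[-0.268, 0.964, 0.0], [0.964, 0.268, 0.0], [-0.0, 0.0, -1.0]]
force: [0.3, -0.7, 1.3]
width: 0.486
finger_force: 20.0
```

```bash
python3 -c "
from plan import *
p,c=plan([(.470,.0,.085,15.5),(.4725,-.311,.085,5.5),(.4725,-.311,-.007,5.5)])"
```

```text
from [ 0.4704 -0.     -0.0118] 15.5
 lin [0.0, -0.0, -0.97] rotz 0.0 rows>= 3
 -> [ 0.4704 -0.      0.0852] 15.5
 lin [-1.0, -0.27, 0.0] rotz 0.111 rows>= 3
 lin [-1.0, -0.09, 0.0] rotz 0.0 rows>= 3
 lin [-1.0, -0.09, 0.0] rotz 0.0 rows>= 3
 lin [-0.07, -0.01, 0.0] rotz 0.0 rows>= 2
 -> [ 0.4721 -0.3115  0.0852] 5.5
 lin [0.0, 0.0, 0.92] rotz 0.0 rows>= 3
 -> [ 0.4721 -0.3115 -0.0068] 5.5
```

Emit:
arm_command([
  {"linear": [0,0,-0.3],"delta_rot": [0,0,0],"fingers": 0.3},
  {"linear": [0,0,-0.7],"delta_rot": [0,0,0],"fingers": 0.3},
  {"linear": [0,0,-0.97],"delta_rot": [0,0,0],"fingers": 0.3},
  {"linear": [0,0,-0.97],"delta_rot": [0,0,0],"fingers": 0.3},
])

```text
time: 11.65
ee_pos: [0.4716, 0.0001, 0.0866]
ee_rot: [[-0.268, 0.963, 0.004], [0.963, 0.268, 0.0], [-0.001, 0.004, -1.0]]
force: [-0.1, 0.4, -1.6]
width: 0.488
finger_force: 20.0
```

Emit:
arm_command([
  {"linear": [-0.35,-0.09,0],"delta_rot": [0,0,0.04],"fingers": 0.3},
  {"linear": [-0.7,-0.19,0],"delta_rot": [0,0,0.08],"fingers": 0.3},
  {"linear": [-1.0,-0.27,0],"delta_rot": [0,0,0.11],"fingers": 0.3},
  {"linear": [-1.0,-0.27,0],"delta_rot": [0,0,0.11],"fingers": 0.3},
])

```text
time: 12.15
ee_pos: [0.4701, -0.1062, 0.0841]
ee_rot: [[-0.093, 0.996, -0.002], [0.996, 0.093, -0.001], [-0.001, -0.002, -1.0]]
force: [0.5, 0.3, 0.5]
width: 0.487
finger_force: 20.0
```

Emit:
arm_command([
  {"linear": [-0.4,-0.04,0],"delta_rot": [0,0,0],"fingers": 0.3},
  {"linear": [-0.8,-0.07,0],"delta_rot": [0,0,0],"fingers": 0.3},
  {"linear": [-1.0,-0.09,0],"delta_rot": [0,0,0],"fingers": 0.3},
  {"linear": [-1.0,-0.09,0],"delta_rot": [0,0,0],"fingers": 0.3},
])

```text
time: 12.65
ee_pos: [0.4713, -0.2042, 0.0843]
ee_rot: [[-0.096, 0.995, -0.001], [0.995, 0.096, 0.0], [0.001, -0.001, -1.0]]
force: [0.5, -0.2, -1.4]
width: 0.486
finger_force: 20.0
```

Emit:
arm_command([
  {"linear": [-0.4,-0.04,0],"delta_rot": [0,0,0],"fingers": 0.3},
  {"linear": [-0.8,-0.07,0],"delta_rot": [0,0,0],"fingers": 0.3},
  {"linear": [-1.0,-0.09,0],"delta_rot": [0,0,0],"fingers": 0.3},
  {"linear": [-1.0,-0.09,0],"delta_rot": [0,0,0],"fingers": 0.3},
])

```text
time: 13.15
ee_pos: [0.4725, -0.3038, 0.0846]
ee_rot: [[-0.097, 0.995, -0.001], [0.995, 0.097, 0.001], [0.001, -0.001, -1.0]]
force: [-0.4, 0.5, -0.7]
width: 0.488
finger_force: 20.0
```

```bash
python3 -c "
from plan import *
r.grab_frame('top')
p,c=plan([(.4725,-.311,.085,5.5),(.4725,-.311,-.007,5.5)])"
```

```text
from [ 0.4726 -0.3022  0.0846] 5.7
 lin [-0.09, -0.01, -0.0] rotz 0.002 rows>= 2
 -> [ 0.4725 -0.3113  0.0846] 5.5
 lin [0.0, 0.0, 0.92] rotz -0.0 rows>= 3
 -> [ 0.4725 -0.3113 -0.0074] 5.5
```

Emit:
arm_command([
  {"linear": [-0.09,-0.01,0.4],"delta_rot": [0,0,0],"fingers": 0.3},
  {"linear": [-0.09,-0.01,0.75],"delta_rot": [0,0,0],"fingers": 0.3},
  {"linear": [-0.09,-0.01,0.85],"delta_rot": [0,0,0],"fingers": 0.3},
  {"linear": [-0.09,-0.01,0.91],"delta_rot": [0,0,0],"fingers": 0.3},
  {"linear": [-0.09,-0.01,0.91],"delta_rot": [0,0,0],"fingers": 0.3},
  {"linear": [-0.09,-0.01,0.91],"delta_rot": [0,0,0],"fingers": 0.6},
  {"linear": [-0.09,-0.01,0.91],"delta_rot": [0,0,0],"fingers": 0.6},
  {"linear": [-0.09,-0.01,0.5],"delta_rot": [0,0,0],"fingers": 0.6},
  {"linear": [-0.09,-0.01,-0.05],"delta_rot": [0,0,0],"fingers": 0.75},
  {"linear": [-0.09,-0.01,-0.05],"delta_rot": [0,0,0],"fingers": 0.75},
])

```text
time: 14.45
ee_pos: [0.4753, -0.3157, 0.0944]
ee_rot: [[-0.098, 0.995, 0.007], [0.995, 0.098, -0.005], [-0.005, 0.007, -1.0]]
force: [0.6, -0.4, -0.4]
width: 0.741
finger_force: 0.0
```

```bash
python3 - <<'E'
from fit import *
from plan import *
g=r.grab_frame('scene'); f=r.grab_frame('wrist')
print(fit('black_heel',[g],z0=.004),fit('black_heel',[f],z0=.004), r.state()['force'])
plan([(.5724,.1280,.13,95)])
E
```

```text
(array([  0.4739,  -0.3197, -83.7508]), np.float64(0.056), [0.88]) (array([  0.474 ,  -0.3194, -84.2473]), np.float64(0.032), [0.75]) [-0.25197534  0.21870523 -1.08101409]
from [ 0.4718 -0.3127  0.0892] 5.6
 lin [1.0, 0.33, -0.1] rotz -0.993 rows>= 10
 lin [-0.32, 1.0, -0.09] rotz -0.0 rows>= 3
 lin [-0.32, 1.0, -0.09] rotz -0.0 rows>= 3
 lin [-0.33, 1.0, -0.1] rotz -0.0 rows>= 3
 lin [-0.1, 0.3, -0.03] rotz -0.0 rows>= 2
 -> [0.5728 0.1281 0.1302] 95.0
```

The black heel is placed at (0.474,-0.3195), flat in the blue tray. Next, the red jar.

Emit:
arm_command([
  {"linear": [0.3,0.1,-0.1],"delta_rot": [0,0,-0.1],"fingers": 0.75},
  {"linear": [0.6,0.2,-0.1],"delta_rot": [0,0,-0.2],"fingers": 0.75},
  {"linear": [1.0,0.33,-0.1],"delta_rot": [0,0,-0.31],"fingers": 0.75},
  {"linear": [1.0,0.33,-0.1],"delta_rot": [0,0,-0.42],"fingers": 0.75},
  {"linear": [1.0,0.33,-0.1],"delta_rot": [0,0,-0.53],"fingers": 0.75},
  {"linear": [1.0,0.33,-0.1],"delta_rot": [0,0,-0.64],"fingers": 0.75},
  {"linear": [1.0,0.33,-0.1],"delta_rot": [0,0,-0.75],"fingers": 0.75},
  {"linear": [1.0,0.33,-0.1],"delta_rot": [0,0,-0.86],"fingers": 0.75},
  {"linear": [1.0,0.33,-0.1],"delta_rot": [0,0,-0.97],"fingers": 0.75},
  {"linear": [1.0,0.33,-0.1],"delta_rot": [0,0,-0.993],"fingers": 0.75},
])

```text
time: 15.9
ee_pos: [0.4947, -0.2104, 0.0989]
ee_rot: [[-0.996, -0.087, -0.002], [-0.087, 0.996, 0.002], [0.002, 0.002, -1.0]]
force: [-0.1, -0.2, 0.1]
width: 0.752
finger_force: 0.0
```

Emit:
arm_command([
  {"linear": [-0.13,0.4,0],"delta_rot": [0,0,0],"fingers": 0.75},
  {"linear": [-0.26,0.8,0],"delta_rot": [0,0,0],"fingers": 0.75},
  {"linear": [-0.32,1.0,0],"delta_rot": [0,0,0],"fingers": 0.75},
  {"linear": [-0.32,1.0,0],"delta_rot": [0,0,0],"fingers": 0.75},
])

```text
time: 16.4
ee_pos: [0.5187, -0.1062, 0.0995]
ee_rot: [[-0.996, -0.089, -0.001], [-0.089, 0.996, 0.001], [0.001, 0.001, -1.0]]
force: [-0.5, -0.4, -0.4]
width: 0.748
finger_force: 0.0
```

Emit:
arm_command([
  {"linear": [-0.13,0.4,0],"delta_rot": [0,0,0],"fingers": 0.75},
  {"linear": [-0.26,0.8,0],"delta_rot": [0,0,0],"fingers": 0.75},
  {"linear": [-0.32,1.0,0],"delta_rot": [0,0,0],"fingers": 0.75},
  {"linear": [-0.32,1.0,0],"delta_rot": [0,0,0],"fingers": 0.75},
])

```text
time: 16.9
ee_pos: [0.5419, -0.0057, 0.0998]
ee_rot: [[-0.996, -0.088, -0.001], [-0.088, 0.996, -0.0], [0.001, 0.0, -1.0]]
force: [-0.3, -0.7, -0.1]
width: 0.75
finger_force: 0.0
```

Emit:
arm_command([
  {"linear": [-0.13,0.4,0],"delta_rot": [0,0,0],"fingers": 0.75},
  {"linear": [-0.26,0.8,0],"delta_rot": [0,0,0],"fingers": 0.75},
  {"linear": [-0.32,1.0,0],"delta_rot": [0,0,0],"fingers": 0.75},
  {"linear": [-0.32,1.0,0],"delta_rot": [0,0,0],"fingers": 0.75},
])

```text
time: 17.4
ee_pos: [0.5651, 0.096, 0.0999]
ee_rot: [[-0.996, -0.087, -0.001], [-0.087, 0.996, -0.001], [0.001, -0.001, -1.0]]
force: [-0.2, -0.1, -0.3]
width: 0.749
finger_force: 0.0
```

```bash
python3 - <<'E'
from fit import *
from plan import *
f=r.grab_frame('wrist'); f=r.grab_frame('wrist')
print(fit('red_jar',[f]), r.trace('red_jar',f)[0]['rect'])
plan([(.572,.1280,.095,95),(.572,.1280,.012,95)])
E
```

```text
(array([0.5725, 0.1291, 0.    ]), np.float64(0.101), [0.86]) [290.8, 206.7, 48.4, 53.7]
from [0.5649 0.0937 0.1001] 94.8
 lin [-0.1, 0.34, 0.05] rotz -0.002 rows>= 2
 -> [0.572  0.1284 0.0951] 95.0
 lin [0.0, -0.0, 0.83] rotz -0.0 rows>= 3
 -> [0.572  0.1284 0.0121] 95.0
```

Emit:
arm_command([
  {"linear": [-0.06,0.2,0.02],"delta_rot": [0,0,0],"fingers": 0.75},
  {"linear": [-0.1,0.35,0.05],"delta_rot": [0,0,0],"fingers": 0.75},
  {"linear": [-0.1,0.35,0.05],"delta_rot": [0,0,0],"fingers": 0.75},
  {"linear": [-0.1,0.35,0.4],"delta_rot": [0,0,0],"fingers": 0.75},
  {"linear": [-0.1,0.35,0.7],"delta_rot": [0,0,0],"fingers": 0.75},
  {"linear": [-0.1,0.35,0.88],"delta_rot": [0,0,0],"fingers": 0.75},
  {"linear": [-0.1,0.35,0.88],"delta_rot": [0,0,0],"fingers": 0.75},
  {"linear": [-0.1,0.35,0.88],"delta_rot": [0,0,0],"fingers": 0.75},
])

```text
time: 18.6
ee_pos: [0.5729, 0.1324, 0.013]
ee_rot: [[-0.996, -0.087, 0.001], [-0.087, 0.996, 0.0], [-0.001, 0.0, -1.0]]
force: [-0.1, -0.7, 1.2]
width: 0.752
finger_force: 0.0
```

Emit:
arm_command([
  {"linear": [0,0,0],"delta_rot": [0,0,0],"fingers": 0.3},
  {"linear": [0,0,0],"delta_rot": [0,0,0],"fingers": 0.3},
  {"linear": [0,0,0],"delta_rot": [0,0,0],"fingers": 0.3},
  {"linear": [0,0,0],"delta_rot": [0,0,0],"fingers": 0.3},
  {"linear": [0,0,0],"delta_rot": [0,0,0],"fingers": 0.3},
], force=20)

```text
time: 19.23
ee_pos: [0.5724, 0.1322, 0.0126]
ee_rot: [[-0.996, -0.087, 0.001], [-0.087, 0.996, 0.0], [-0.001, -0.0, -1.0]]
force: [-1.9, -0.4, 4.5]
width: 0.463
finger_force: 20.0
```

```bash
python3 - <<'E'
from plan import *
print(r.state()['width'],r.state()['finger_force'])
p,c=cur()
plan([(p[0],p[1],.098,95),(.543,-.3125,.098,95.5),(.543,-.3125,p[2]+.005,95.5)])
E
```

```text
0.4627623530148219 20.000663995742798
from [0.5724 0.1322 0.0126] 95.0
 lin [0.0, 0.0, -0.85] rotz -0.0 rows>= 3
 -> [0.5724 0.1322 0.0976] 95.0
 lin [0.15, -1.0, -0.0] rotz -0.006 rows>= 3
 lin [0.17, -1.0, -0.0] rotz 0.0 rows>= 3
 lin [0.16, -1.0, -0.0] rotz 0.0 rows>= 3
 lin [0.17, -1.0, -0.0] rotz 0.0 rows>= 3
 lin [0.06, -0.4, -0.0] rotz 0.0 rows>= 2
 -> [ 0.5431 -0.3125  0.0976] 95.5
 lin [0.0, 0.0, 0.8] rotz 0.0 rows>= 3
 -> [ 0.5431 -0.3125  0.0176] 95.5
```

Emit:
arm_command([
  {"linear": [0,0,-0.3],"delta_rot": [0,0,0],"fingers": 0.3},
  {"linear": [0,0,-0.6],"delta_rot": [0,0,0],"fingers": 0.3},
  {"linear": [0,0,-0.85],"delta_rot": [0,0,0],"fingers": 0.3},
  {"linear": [0,0,-0.85],"delta_rot": [0,0,0],"fingers": 0.3},
])

```text
time: 19.73
ee_pos: [0.5734, 0.1327, 0.0985]
ee_rot: [[-0.996, -0.087, 0.003], [-0.087, 0.996, 0.001], [-0.003, 0.001, -1.0]]
force: [0.3, -0.1, -1.0]
width: 0.464
finger_force: 20.0
```

Emit:
arm_command([
  {"linear": [0.05,-0.35,0],"delta_rot": [0,0,0],"fingers": 0.3},
  {"linear": [0.1,-0.7,0],"delta_rot": [0,0,0],"fingers": 0.3},
  {"linear": [0.15,-1.0,0],"delta_rot": [0,0,-0.006],"fingers": 0.3},
  {"linear": [0.15,-1.0,0],"delta_rot": [0,0,-0.006],"fingers": 0.3},
])

```text
time: 20.23
ee_pos: [0.5646, 0.0279, 0.0956]
ee_rot: [[-0.996, -0.091, -0.003], [-0.091, 0.996, -0.002], [0.003, -0.002, -1.0]]
force: [-0.0, 1.1, -0.7]
width: 0.465
finger_force: 20.0
```

Emit:
arm_command([
  {"linear": [0.07,-0.4,0],"delta_rot": [0,0,0],"fingers": 0.3},
  {"linear": [0.13,-0.8,0],"delta_rot": [0,0,0],"fingers": 0.3},
  {"linear": [0.17,-1.0,0],"delta_rot": [0,0,0],"fingers": 0.3},
  {"linear": [0.17,-1.0,0],"delta_rot": [0,0,0],"fingers": 0.3},
])

```text
time: 20.72
ee_pos: [0.558, -0.0704, 0.0962]
ee_rot: [[-0.996, -0.094, -0.001], [-0.094, 0.996, 0.0], [0.001, 0.0, -1.0]]
force: [-0.3, 0.8, -1.6]
width: 0.46
finger_force: 20.0
```

Emit:
arm_command([
  {"linear": [0.07,-0.4,0],"delta_rot": [0,0,0],"fingers": 0.3},
  {"linear": [0.13,-0.8,0],"delta_rot": [0,0,0],"fingers": 0.3},
  {"linear": [0.16,-1.0,0],"delta_rot": [0,0,0],"fingers": 0.3},
  {"linear": [0.16,-1.0,0],"delta_rot": [0,0,0],"fingers": 0.3},
])

```text
time: 21.22
ee_pos: [0.5524, -0.1705, 0.0968]
ee_rot: [[-0.995, -0.095, -0.0], [-0.095, 0.995, 0.001], [0.0, 0.001, -1.0]]
force: [-0.2, 0.1, -1.3]
width: 0.464
finger_force: 20.0
```

Emit:
arm_command([
  {"linear": [0.07,-0.4,0],"delta_rot": [0,0,0],"fingers": 0.3},
  {"linear": [0.13,-0.8,0],"delta_rot": [0,0,0],"fingers": 0.3},
  {"linear": [0.17,-1.0,0],"delta_rot": [0,0,0],"fingers": 0.3},
  {"linear": [0.17,-1.0,0],"delta_rot": [0,0,0],"fingers": 0.3},
])

```text
time: 21.72
ee_pos: [0.545, -0.2715, 0.0969]
ee_rot: [[-0.995, -0.096, -0.0], [-0.096, 0.995, 0.001], [0.0, 0.001, -1.0]]
force: [0.2, -0.0, -1.3]
width: 0.466
finger_force: 20.0
```

Emit:
arm_command([
  {"linear": [0.03,-0.2,0],"delta_rot": [0,0,0],"fingers": 0.3},
  {"linear": [0.06,-0.4,0],"delta_rot": [0,0,0],"fingers": 0.3},
  {"linear": [0.06,-0.4,0],"delta_rot": [0,0,0],"fingers": 0.3},
  {"linear": [0.06,-0.4,0],"delta_rot": [0,0,0],"fingers": 0.3},
  {"linear": [0.06,-0.4,0],"delta_rot": [0,0,0],"fingers": 0.3},
])

```text
time: 22.35
ee_pos: [0.543, -0.3114, 0.0971]
ee_rot: [[-0.995, -0.097, -0.0], [-0.097, 0.995, 0.001], [0.0, 0.001, -1.0]]
force: [-0.9, 0.2, -1.0]
width: 0.463
finger_force: 20.0
```

```bash
python3 - <<'E'
from fit import *
from plan import *
print(r.state()['width'],r.state()['finger_force'])
f=r.grab_frame('wrist');g=r.grab_frame('scene')
p,c=cur()
print(fit('red_jar',[g],z0=p[2]-.0126),fit('red_jar',[f],z0=p[2]-.0126))
plan([(.543,-.3125,.0176,95.5)])
E
```

```text
0.4625554984874183 19.999931752681732
(array([ 0.5413, -0.3128,  0.    ]), np.float64(0.201), [0.81]) (array([ 0.542 , -0.3122,  0.    ]), np.float64(0.087), [0.83])
from [ 0.543  -0.312   0.0972] 95.6
 lin [0.0, -0.01, 0.8] rotz 0.001 rows>= 3
 -> [ 0.5431 -0.313   0.0172] 95.5
```

Emit:
arm_command([
  {"linear": [0,0,0.4],"delta_rot": [0,0,0],"fingers": 0.3},
  {"linear": [0,0,0.65],"delta_rot": [0,0,0],"fingers": 0.3},
  {"linear": [0,0,0.75],"delta_rot": [0,0,0],"fingers": 0.3},
  {"linear": [0,0,0.8],"delta_rot": [0,0,0],"fingers": 0.3},
  {"linear": [0,0,0.8],"delta_rot": [0,0,0],"fingers": 0.3},
  {"linear": [0,0,0.8],"delta_rot": [0,0,0],"fingers": 0.65},
  {"linear": [0,0,0.8],"delta_rot": [0,0,0],"fingers": 0.65},
  {"linear": [0,0,0.4],"delta_rot": [0,0,0],"fingers": 0.65},
  {"linear": [0,0,0],"delta_rot": [0,0,0],"fingers": 0.85},
  {"linear": [0,0,0],"delta_rot": [0,0,0],"fingers": 0.85},
])

```text
time: 23.8
ee_pos: [0.5455, -0.3139, 0.101]
ee_rot: [[-0.995, -0.096, 0.007], [-0.096, 0.995, -0.004], [-0.006, -0.004, -1.0]]
force: [-0.6, -0.2, -0.1]
width: 0.824
finger_force: 0.0
```

```bash
python3 - <<'E'
from fit import *
from plan import *
f=r.grab_frame('wrist');g=r.grab_frame('scene')
print(fit('red_jar',[g],z0=.004),fit('red_jar',[f],z0=.004),fit('black_heel',[g],z0=.004),fit('tin',[g]))
plan([(.585,-.1235,.097,95)])
E
```

```text
(array([ 0.5421, -0.3132,  0.    ]), np.float64(0.116), [0.96]) (array([ 0.5427, -0.3132,  0.    ]), np.float64(0.101), [0.55]) None (array([ 0.5818, -0.1213,  0.    ]), np.float64(0.229), [0.95])
from [ 0.542  -0.312   0.0959] 95.5
 lin [-0.33, 1.0, -0.01] rotz 0.006 rows>= 3
 lin [-0.27, 0.84, -0.0] rotz -0.0 rows>= 3
 -> [ 0.5848 -0.1233  0.0969] 95.0
```

Emit:
arm_command([
  {"linear": [-0.13,0.4,0],"delta_rot": [0,0,0],"fingers": 0.85},
  {"linear": [-0.26,0.8,0],"delta_rot": [0,0,0],"fingers": 0.85},
  {"linear": [-0.33,1.0,0],"delta_rot": [0,0,0],"fingers": 0.85},
  {"linear": [-0.33,1.0,0],"delta_rot": [0,0,0],"fingers": 0.85},
])

```text
time: 24.6
ee_pos: [0.5664, -0.2084, 0.0967]
ee_rot: [[-0.995, -0.099, -0.001], [-0.099, 0.995, 0.0], [0.001, 0.001, -1.0]]
force: [0.4, 0.2, 0.5]
width: 0.848
finger_force: 0.0
```

Emit:
arm_command([
  {"linear": [-0.13,0.4,0.05],"delta_rot": [0,0,0],"fingers": 0.85},
  {"linear": [-0.27,0.84,0.12],"delta_rot": [0,0,0],"fingers": 0.85},
  {"linear": [-0.27,0.84,0.12],"delta_rot": [0,0,0],"fingers": 0.85},
  {"linear": [-0.27,0.84,0.12],"delta_rot": [0,0,0],"fingers": 0.85},
  {"linear": [-0.27,0.84,0.12],"delta_rot": [0,0,0],"fingers": 0.85},
])

```text
time: 25.22
ee_pos: [0.5845, -0.1266, 0.0852]
ee_rot: [[-0.996, -0.093, -0.0], [-0.093, 0.996, -0.002], [0.0, -0.002, -1.0]]
force: [0.6, -1.0, 0.3]
width: 0.851
finger_force: 0.0
```

```bash
python3 - <<'E'
from fit import *
from plan import *
f=r.grab_frame('wrist')
print(fit('tin',[f]))
plan([(.585,-.1235,-.011,95)])
E
```

```text
(array([ 0.5851, -0.123 ,  0.    ]), np.float64(0.037), [0.64])
from [ 0.5846 -0.1256  0.0853] 95.4
 lin [-0.01, 0.02, 0.96] rotz 0.004 rows>= 3
 -> [ 0.5854 -0.1235 -0.0107] 95.0
```

Emit:
arm_command([
  {"linear": [0,0.02,0.4],"delta_rot": [0,0,0],"fingers": 0.85},
  {"linear": [0,0.02,0.7],"delta_rot": [0,0,0],"fingers": 0.85},
  {"linear": [0,0.02,0.85],"delta_rot": [0,0,0],"fingers": 0.85},
  {"linear": [0,0.02,0.96],"delta_rot": [0,0,0],"fingers": 0.85},
  {"linear": [0,0.02,0.96],"delta_rot": [0,0,0],"fingers": 0.85},
  {"linear": [0,0.02,0.96],"delta_rot": [0,0,0],"fingers": 0.4},
  {"linear": [0,0.02,0.96],"delta_rot": [0,0,0],"fingers": 0.4},
  {"linear": [0,0.02,0.96],"delta_rot": [0,0,0],"fingers": 0.4},
  {"linear": [0,0.02,0.96],"delta_rot": [0,0,0],"fingers": 0.4},
  {"linear": [0,0.02,0.96],"delta_rot": [0,0,0],"fingers": 0.4},
])

```text
time: 26.58
ee_pos: [0.5852, -0.1217, -0.0102]
ee_rot: [[-0.995, -0.096, 0.001], [-0.096, 0.995, -0.0], [-0.001, -0.0, -1.0]]
force: [-1.0, 0.6, 6.0]
width: 0.588
finger_force: 20.0
```

```bash
python3 - <<'E'
from plan import *
print(r.state()['width'],r.state()['finger_force'])
p,c=cur()
x,y=.533+.073*.9954,-.3135+.073*.0958
plan([(p[0],p[1],.085,c),(x,y,.085,95.5),(x,y,p[2]+.005,95.5)])
E
```

```text
0.5878826653491391 20.000957250595093
from [ 0.5852 -0.1217 -0.0102] 95.5
 lin [0.0, 0.0, -0.95] rotz -0.0 rows>= 3
 -> [ 0.5852 -0.1217  0.0848] 95.5
 lin [-0.01, -1.0, -0.0] rotz 0.0 rows>= 3
 lin [-0.02, -0.86, -0.0] rotz 0.0 rows>= 3
 -> [ 0.6061 -0.3065  0.0848] 95.5
 lin [0.0, 0.0, 0.9] rotz 0.0 rows>= 3
 -> [ 0.6061 -0.3065 -0.0052] 95.5
```

Emit:
arm_command([
  {"linear": [0,0,-0.3],"delta_rot": [0,0,0],"fingers": 0.4},
  {"linear": [0,0,-0.65],"delta_rot": [0,0,0],"fingers": 0.4},
  {"linear": [0,0,-0.95],"delta_rot": [0,0,0],"fingers": 0.4},
  {"linear": [0,0,-0.95],"delta_rot": [0,0,0],"fingers": 0.4},
])

```text
time: 27.08
ee_pos: [0.5863, -0.1218, 0.086]
ee_rot: [[-0.995, -0.096, 0.004], [-0.096, 0.995, -0.001], [-0.004, -0.001, -1.0]]
force: [0.1, -0.4, -1.7]
width: 0.588
finger_force: 20.0
```

Emit:
arm_command([
  {"linear": [0,-0.35,0],"delta_rot": [0,0,0],"fingers": 0.4},
  {"linear": [0,-0.7,0],"delta_rot": [0,0,0],"fingers": 0.4},
  {"linear": [-0.01,-1.0,0],"delta_rot": [0,0,0],"fingers": 0.4},
  {"linear": [-0.01,-1.0,0],"delta_rot": [0,0,0],"fingers": 0.4},
])

```text
time: 27.58
ee_pos: [0.5936, -0.2243, 0.0822]
ee_rot: [[-0.996, -0.092, -0.003], [-0.092, 0.996, -0.001], [0.003, -0.001, -1.0]]
force: [-1.1, 0.4, -1.3]
width: 0.587
finger_force: 20.0
```

Emit:
arm_command([
  {"linear": [-0.01,-0.4,0],"delta_rot": [0,0,0],"fingers": 0.4},
  {"linear": [-0.02,-0.75,0],"delta_rot": [0,0,0],"fingers": 0.4},
  {"linear": [-0.02,-0.86,0],"delta_rot": [0,0,0],"fingers": 0.4},
  {"linear": [-0.02,-0.86,0],"delta_rot": [0,0,0],"fingers": 0.4},
  {"linear": [-0.02,-0.86,0],"delta_rot": [0,0,0],"fingers": 0.4},
  {"linear": [-0.02,-0.86,0],"delta_rot": [0,0,0],"fingers": 0.4},
])

```text
time: 28.32
ee_pos: [0.606, -0.3043, 0.0842]
ee_rot: [[-0.995, -0.099, -0.0], [-0.099, 0.995, 0.001], [-0.0, 0.001, -1.0]]
force: [-0.3, 0.1, -0.1]
width: 0.59
finger_force: 20.0
```

```bash
python3 - <<'E'
from fit import *
from plan import *
print(r.state()['width'],r.state()['finger_force'])
f=r.grab_frame('wrist'); p,c=cur()
print(fit('tin',[f],z0=p[2]+.0102))
plan([(.6061,-.3065,-.0052,95.5)])
E
```

```text
0.589919117641988 19.999822676181793
(array([ 0.6067, -0.3046,  0.    ]), np.float64(0.08), [0.95])
from [ 0.6058 -0.3052  0.0843] 95.6
 lin [-0.0, -0.01, 0.9] rotz 0.001 rows>= 3
 -> [ 0.6059 -0.3062 -0.0057] 95.5
```

Emit:
arm_command([
  {"linear": [0,-0.01,0.4],"delta_rot": [0,0,0],"fingers": 0.4},
  {"linear": [0,-0.01,0.7],"delta_rot": [0,0,0],"fingers": 0.4},
  {"linear": [0,-0.01,0.84],"delta_rot": [0,0,0],"fingers": 0.4},
  {"linear": [0,-0.01,0.9],"delta_rot": [0,0,0],"fingers": 0.4},
  {"linear": [0,-0.01,0.9],"delta_rot": [0,0,0],"fingers": 0.4},
  {"linear": [0,-0.01,0.9],"delta_rot": [0,0,0],"fingers": 0.75},
  {"linear": [0,-0.01,0.9],"delta_rot": [0,0,0],"fingers": 0.75},
  {"linear": [0,-0.01,0.5],"delta_rot": [0,0,0],"fingers": 0.75},
  {"linear": [0,-0.01,-0.15],"delta_rot": [0,0,0],"fingers": 0.75},
  {"linear": [0,-0.01,-0.15],"delta_rot": [0,0,0],"fingers": 0.75},
])

```text
time: 29.68
ee_pos: [0.6098, -0.3093, 0.1053]
ee_rot: [[-0.995, -0.096, 0.01], [-0.096, 0.995, -0.005], [-0.01, -0.006, -1.0]]
force: [-0.1, -0.1, -1.0]
width: 0.749
finger_force: 0.0
```

```bash
python3 - <<'E'
from fit import *
from plan import *
f=r.grab_frame('wrist');g=r.grab_frame('scene')
print(fit('tin',[g],z0=.004),fit('tin',[f],z0=.004),fit('red_jar',[g],z0=.004),fit('wooden_heel',[g]))
plan([(.581,-.01,.1,106)])
E
```

```text
(array([ 0.6055, -0.3088,  0.    ]), np.float64(0.076), [0.63]) (array([ 0.6069, -0.3083,  0.    ]), np.float64(0.073), [0.87]) (array([ 0.5423, -0.3144,  0.    ]), np.float64(0.382), [0.64]) (array([ 5.8930e-01, -8.7000e-03,  9.9709e+00]), np.float64(0.047), [0.88])
from [ 0.6045 -0.3069  0.0974] 95.5
 lin [-0.02, 1.0, -0.01] rotz -0.116 rows>= 3
 lin [-0.2, 1.0, -0.01] rotz -0.0 rows>= 3
 lin [-0.19, 0.94, -0.01] rotz -0.0 rows>= 3
 -> [ 0.5809 -0.0099  0.1004] 106.0
```

Emit:
arm_command([
  {"linear": [0,0.35,0],"delta_rot": [0,0,-0.04],"fingers": 0.75},
  {"linear": [0,0.7,0],"delta_rot": [0,0,-0.08],"fingers": 0.75},
  {"linear": [-0.02,1.0,0],"delta_rot": [0,0,-0.116],"fingers": 0.75},
  {"linear": [-0.02,1.0,0],"delta_rot": [0,0,-0.116],"fingers": 0.75},
])

```text
time: 30.48
ee_pos: [0.5983, -0.204, 0.0986]
ee_rot: [[-0.96, -0.28, -0.001], [-0.28, 0.96, 0.002], [0.0, 0.002, -1.0]]
force: [0.5, -0.3, -0.0]
width: 0.751
finger_force: 0.0
```

Emit:
arm_command([
  {"linear": [-0.08,0.4,0],"delta_rot": [0,0,0],"fingers": 0.75},
  {"linear": [-0.16,0.8,0],"delta_rot": [0,0,0],"fingers": 0.75},
  {"linear": [-0.2,1.0,0],"delta_rot": [0,0,0],"fingers": 0.75},
  {"linear": [-0.2,1.0,0],"delta_rot": [0,0,0],"fingers": 0.75},
])

```text
time: 30.98
ee_pos: [0.5901, -0.1057, 0.0991]
ee_rot: [[-0.961, -0.277, 0.0], [-0.277, 0.961, -0.0], [0.0, -0.0, -1.0]]
force: [0.4, -0.2, 1.2]
width: 0.749
finger_force: 0.0
```

Emit:
arm_command([
  {"linear": [-0.08,0.4,0],"delta_rot": [0,0,0],"fingers": 0.75},
  {"linear": [-0.16,0.8,0],"delta_rot": [0,0,0],"fingers": 0.75},
  {"linear": [-0.19,0.94,0.1],"delta_rot": [0,0,0],"fingers": 0.75},
  {"linear": [-0.19,0.94,0.1],"delta_rot": [0,0,0],"fingers": 0.75},
  {"linear": [-0.19,0.94,0.1],"delta_rot": [0,0,0],"fingers": 0.75},
])

```text
time: 31.6
ee_pos: [0.5823, -0.0135, 0.0889]
ee_rot: [[-0.962, -0.272, -0.0], [-0.272, 0.962, -0.002], [0.001, -0.002, -1.0]]
force: [-0.5, -0.3, 0.1]
width: 0.751
finger_force: 0.0
```

```bash
python3 - <<'E'
from fit import *
from plan import *
f=r.grab_frame('wrist')
R=fit('wooden_heel',[f]); print(R); x,y,t=R[0]; e=np.radians(t)
t=(t+90)%180-90
print(fit('black_heel',[f],z0=.004))
plan([(x-.007*np.cos(e),y-.007*np.sin(e),-.009,t+90)])
cv2.imwrite('pics/w7.png',f['frame'][:,:,::-1])
E
```

```text
(array([ 5.89800e-01, -7.70000e-03,  1.10669e+01]), np.float64(0.028), [0.71])
None
from [ 0.5824 -0.0125  0.0892] 105.8
 lin [-0.01, 0.03, 0.98] rotz 0.053 rows>= 3
 -> [ 0.5826 -0.0093 -0.0088] 101.0
```

View pics/w7.png

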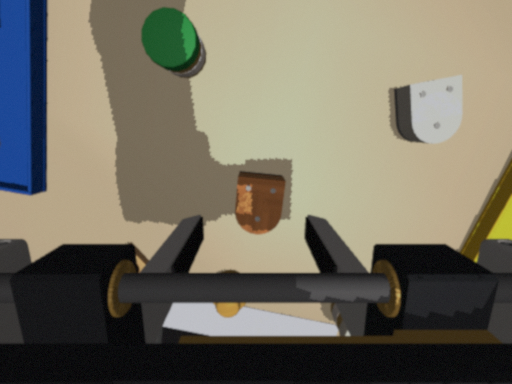

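The wrist view shows the wooden heel centred between the jaws at (260,203), flat end toward the robot, at yaw 11°. I'll grasp it.

Emit:
arm_command([
  {"linear": [0,0.03,0.4],"delta_rot": [0,0,0.053],"fingers": 0.75},
  {"linear": [0,0.03,0.6],"delta_rot": [0,0,0.053],"fingers": 0.75},
  {"linear": [0,0.03,0.85],"delta_rot": [0,0,0.053],"fingers": 0.75},
  {"linear": [0,0.03,0.97],"delta_rot": [0,0,0.053],"fingers": 0.75},
  {"linear": [0,0.03,0.97],"delta_rot": [0,0,0.053],"fingers": 0.75},
  {"linear": [0,0.03,0.97],"delta_rot": [0,0,0.053],"fingers": 0.3},
  {"linear": [0,0.03,0.97],"delta_rot": [0,0,0.053],"fingers": 0.3},
  {"linear": [0,0.03,0.97],"delta_rot": [0,0,0.053],"fingers": 0.3},
  {"linear": [0,0.03,0.97],"delta_rot": [0,0,0.053],"fingers": 0.3},
  {"linear": [0,0.03,0.97],"delta_rot": [0,0,0.053],"fingers": 0.3},
])

```text
time: 33.0
ee_pos: [0.5819, -0.0076, -0.0071]
ee_rot: [[-0.981, -0.194, 0.001], [-0.194, 0.981, -0.0], [-0.001, -0.0, -1.0]]
force: [-0.6, -0.2, 6.5]
width: 0.484
finger_force: 19.9
```

```bash
python3 - <<'E'
from plan import *
print(r.state()['width'],r.state()['finger_force'])
p,c=cur()
x,y=.4675,.307
plan([(p[0],p[1],.088,c),(x,y,.088,87),(x,y,p[2]+.005,87)])
E
```

```text
0.4844816024908601 19.923924207687378
from [ 0.5819 -0.0076 -0.0071] 101.2
 lin [0.0, 0.0, -0.95] rotz -0.0 rows>= 3
 -> [ 0.5819 -0.0076  0.0879] 101.2
 lin [0.15, 1.0, -0.0] rotz 0.158 rows>= 3
 lin [0.43, 1.0, -0.0] rotz -0.0 rows>= 3
 lin [0.42, 1.0, -0.0] rotz -0.0 rows>= 3
 lin [0.07, 0.15, -0.0] rotz -0.0 rows>= 2
 -> [0.4672 0.3071 0.0879] 87.0
 lin [-0.0, -0.0, 0.9] rotz -0.0 rows>= 3
 -> [ 0.4672  0.3071 -0.0021] 87.0
```

Emit:
arm_command([
  {"linear": [0,0,-0.3],"delta_rot": [0,0,0],"fingers": 0.3},
  {"linear": [0,0,-0.65],"delta_rot": [0,0,0],"fingers": 0.3},
  {"linear": [0,0,-0.95],"delta_rot": [0,0,0],"fingers": 0.3},
  {"linear": [0,0,-0.95],"delta_rot": [0,0,0],"fingers": 0.3},
])

```text
time: 33.5
ee_pos: [0.5829, -0.0075, 0.089]
ee_rot: [[-0.981, -0.194, 0.004], [-0.194, 0.981, 0.0], [-0.004, -0.001, -1.0]]
force: [-0.0, -0.1, -2.1]
width: 0.489
finger_force: 19.9
```

Emit:
arm_command([
  {"linear": [0.05,0.35,0],"delta_rot": [0,0,0.05],"fingers": 0.3},
  {"linear": [0.1,0.7,0],"delta_rot": [0,0,0.1],"fingers": 0.3},
  {"linear": [0.15,1.0,0],"delta_rot": [0,0,0.158],"fingers": 0.3},
  {"linear": [0.15,1.0,0],"delta_rot": [0,0,0.158],"fingers": 0.3},
])

```text
time: 34.0
ee_pos: [0.5451, 0.0906, 0.0857]
ee_rot: [[-0.999, 0.047, -0.003], [0.047, 0.999, 0.001], [0.003, 0.001, -1.0]]
force: [1.1, -1.6, -1.9]
width: 0.488
finger_force: 19.9
```

Emit:
arm_command([
  {"linear": [0.17,0.4,0],"delta_rot": [0,0,0],"fingers": 0.3},
  {"linear": [0.34,0.8,0],"delta_rot": [0,0,0],"fingers": 0.3},
  {"linear": [0.43,1.0,0],"delta_rot": [0,0,0],"fingers": 0.3},
  {"linear": [0.43,1.0,0],"delta_rot": [0,0,0],"fingers": 0.3},
])

```text
time: 34.5
ee_pos: [0.5089, 0.1903, 0.0863]
ee_rot: [[-0.999, 0.049, -0.001], [0.049, 0.999, -0.0], [0.001, -0.0, -1.0]]
force: [0.5, 0.2, -0.4]
width: 0.488
finger_force: 19.9
```

Emit:
arm_command([
  {"linear": [0.17,0.4,0],"delta_rot": [0,0,0],"fingers": 0.3},
  {"linear": [0.34,0.8,0],"delta_rot": [0,0,0],"fingers": 0.3},
  {"linear": [0.42,1.0,0],"delta_rot": [0,0,0],"fingers": 0.3},
  {"linear": [0.42,1.0,0],"delta_rot": [0,0,0],"fingers": 0.3},
  {"linear": [0.42,1.0,0],"delta_rot": [0,0,0],"fingers": 0.3},
])

```text
time: 35.12
ee_pos: [0.4741, 0.2888, 0.0868]
ee_rot: [[-0.998, 0.056, 0.0], [0.056, 0.998, -0.002], [-0.0, -0.002, -1.0]]
force: [0.9, 0.4, -1.1]
width: 0.489
finger_force: 19.9
```

```bash
python3 - <<'E'
from fit import *
from plan import *
print(r.state()['width'],r.state()['finger_force'])
f=r.grab_frame('wrist'); p,c=cur()
print(fit('wooden_heel',[f],z0=p[2]+.0075))
plan([(.4675,.307,p[2],87),(.4675,.307,-.0025,87)])
E
```

```text
0.4887406416296812 19.92409586906433
(array([ 0.4817,  0.2878, -4.4671]), np.float64(0.089), [0.92])
from [0.474  0.2893 0.087 ] 86.8
 lin [0.08, 0.17, 0.0] rotz -0.002 rows>= 2
 -> [0.467  0.3067 0.087 ] 87.0
 lin [-0.0, 0.0, 0.9] rotz -0.0 rows>= 3
 -> [ 0.467   0.3067 -0.003 ] 87.0
```

Emit:
arm_command([
  {"linear": [0.08,0.17,0.3],"delta_rot": [0,0,0],"fingers": 0.3},
  {"linear": [0.08,0.17,0.65],"delta_rot": [0,0,0],"fingers": 0.3},
  {"linear": [0.08,0.17,0.82],"delta_rot": [0,0,0],"fingers": 0.3},
  {"linear": [0.08,0.17,0.9],"delta_rot": [0,0,0],"fingers": 0.3},
  {"linear": [0.08,0.17,0.9],"delta_rot": [0,0,0],"fingers": 0.3},
  {"linear": [0.08,0.17,0.9],"delta_rot": [0,0,0],"fingers": 0.65},
  {"linear": [0.08,0.17,0.9],"delta_rot": [0,0,0],"fingers": 0.65},
  {"linear": [0.08,0.17,0.5],"delta_rot": [0,0,0],"fingers": 0.65},
  {"linear": [0.08,0.17,-0.1],"delta_rot": [0,0,0],"fingers": 0.75},
  {"linear": [0.08,0.17,-0.1],"delta_rot": [0,0,0],"fingers": 0.75},
])

```text
time: 36.48
ee_pos: [0.4691, 0.3115, 0.1019]
ee_rot: [[-0.999, 0.053, 0.008], [0.053, 0.999, 0.006], [-0.008, 0.006, -1.0]]
force: [1.1, 0.5, 0.1]
width: 0.75
finger_force: 0.0
```

```bash
python3 - <<'E'
from fit import *
from plan import *
f=r.grab_frame('wrist');g=r.grab_frame('scene');t=r.grab_frame('top')
print(fit('wooden_heel',[g],z0=.004),fit('wooden_heel',[f],z0=.004),fit('green_jar',[t]))
plan([(.4714,-.1155,.097,87)])
E
```

```text
(array([ 0.4751,  0.3056, -5.4529]), np.float64(0.061), [0.76]) (array([ 0.4743,  0.3081, -2.9138]), np.float64(0.024), [0.83]) None
from [0.4649 0.3086 0.0959] 87.0
 lin [-0.07, -1.0, -0.0] rotz -0.0 rows>= 3
 lin [-0.07, -1.0, -0.0] rotz -0.0 rows>= 3
 lin [-0.07, -1.0, -0.0] rotz -0.0 rows>= 3
 lin [-0.06, -1.0, -0.01] rotz -0.0 rows>= 3
 lin [-0.02, -0.23, -0.0] rotz -0.0 rows>= 2
 -> [ 0.4716 -0.1153  0.0969] 87.0
```

The wooden heel is placed at (0.475,0.307). Next, the green jar.

Emit:
arm_command([
  {"linear": [-0.03,-0.4,0],"delta_rot": [0,0,0],"fingers": 0.75},
  {"linear": [-0.06,-0.8,0],"delta_rot": [0,0,0],"fingers": 0.75},
  {"linear": [-0.07,-1.0,0],"delta_rot": [0,0,0],"fingers": 0.75},
  {"linear": [-0.07,-1.0,0],"delta_rot": [0,0,0],"fingers": 0.75},
])

```text
time: 37.28
ee_pos: [0.4674, 0.208, 0.0967]
ee_rot: [[-0.998, 0.055, -0.001], [0.055, 0.998, -0.0], [0.001, -0.0, -1.0]]
force: [1.0, 0.2, -0.5]
width: 0.749
finger_force: 0.0
```

Emit:
arm_command([
  {"linear": [-0.03,-0.4,0],"delta_rot": [0,0,0],"fingers": 0.75},
  {"linear": [-0.06,-0.8,0],"delta_rot": [0,0,0],"fingers": 0.75},
  {"linear": [-0.07,-1.0,0],"delta_rot": [0,0,0],"fingers": 0.75},
  {"linear": [-0.07,-1.0,0],"delta_rot": [0,0,0],"fingers": 0.75},
])

```text
time: 37.78
ee_pos: [0.4696, 0.1092, 0.0971]
ee_rot: [[-0.999, 0.054, 0.0], [0.054, 0.999, 0.001], [-0.0, 0.001, -1.0]]
force: [-0.8, 0.9, 0.6]
width: 0.745
finger_force: 0.0
```

Emit:
arm_command([
  {"linear": [-0.03,-0.4,0],"delta_rot": [0,0,0],"fingers": 0.75},
  {"linear": [-0.06,-0.8,0],"delta_rot": [0,0,0],"fingers": 0.75},
  {"linear": [-0.07,-1.0,0],"delta_rot": [0,0,0],"fingers": 0.75},
  {"linear": [-0.07,-1.0,0],"delta_rot": [0,0,0],"fingers": 0.75},
])

```text
time: 38.28
ee_pos: [0.4717, 0.0095, 0.0971]
ee_rot: [[-0.999, 0.053, 0.001], [0.053, 0.999, 0.001], [-0.001, 0.001, -1.0]]
force: [-0.5, 0.4, 0.2]
width: 0.747
finger_force: 0.0
```

Emit:
arm_command([
  {"linear": [-0.03,-0.4,0],"delta_rot": [0,0,0],"fingers": 0.75},
  {"linear": [-0.06,-0.8,0],"delta_rot": [0,0,0],"fingers": 0.75},
  {"linear": [-0.06,-1.0,0],"delta_rot": [0,0,0],"fingers": 0.75},
  {"linear": [-0.06,-1.0,0],"delta_rot": [0,0,0],"fingers": 0.75},
  {"linear": [-0.06,-1.0,0],"delta_rot": [0,0,0],"fingers": 0.75},
])

```text
time: 38.9
ee_pos: [0.4723, -0.0889, 0.0971]
ee_rot: [[-0.999, 0.049, 0.0], [0.049, 0.999, 0.001], [-0.0, 0.001, -1.0]]
force: [0.4, 0.4, 0.6]
width: 0.752
finger_force: 0.0
```

```bash
python3 - <<'E'
from fit import *
from plan import *
f=r.grab_frame('wrist');g=r.grab_frame('scene')
print(fit('green_jar',[f]),fit('green_jar',[g]))
t=r.trace('green_jar',f); print([(round(float(q['score']),2),q['rect']) for q in t])
plan([(.4714,-.1155,.097,87),(.4714,-.1155,.012,87)])
E
```

```text
(array([ 0.4695, -0.1155,  0.    ]), np.float64(0.078), [0.72]) (array([ 0.4686, -0.1163,  0.    ]), np.float64(0.05), [0.59])
[(0.72, [223.7, 199.8, 49.7, 55.7])]
from [ 0.4718 -0.0905  0.0972] 87.1
 lin [-0.01, -0.25, 0.0] rotz 0.001 rows>= 2
 -> [ 0.4715 -0.1155  0.0972] 87.0
 lin [0.0, 0.0, 0.85] rotz -0.0 rows>= 3
 -> [ 0.4715 -0.1155  0.0122] 87.0
```

Emit:
arm_command([
  {"linear": [0.01,-0.25,0],"delta_rot": [0,0,0],"fingers": 0.75},
  {"linear": [0.01,-0.25,0],"delta_rot": [0,0,0],"fingers": 0.75},
  {"linear": [0.01,-0.25,0.4],"delta_rot": [0,0,0],"fingers": 0.75},
  {"linear": [0.01,-0.25,0.7],"delta_rot": [0,0,0],"fingers": 0.75},
  {"linear": [0.01,-0.25,0.85],"delta_rot": [0,0,0],"fingers": 0.75},
  {"linear": [0.01,-0.25,0.85],"delta_rot": [0,0,0],"fingers": 0.75},
  {"linear": [0.01,-0.25,0.85],"delta_rot": [0,0,0],"fingers": 0.3},
  {"linear": [0.01,-0.25,0.85],"delta_rot": [0,0,0],"fingers": 0.3},
  {"linear": [0.01,-0.25,0.85],"delta_rot": [0,0,0],"fingers": 0.3},
  {"linear": [0.01,-0.25,0.85],"delta_rot": [0,0,0],"fingers": 0.3},
])

```text
time: 40.4
ee_pos: [0.4699, -0.1166, 0.0128]
ee_rot: [[-0.999, 0.053, 0.001], [0.053, 0.999, -0.0], [-0.001, -0.0, -1.0]]
force: [-0.5, 0.6, 6.0]
width: 0.461
finger_force: 20.0
```

```bash
python3 - <<'E'
from plan import *
r.grab_frame('wrist')
print(r.state()['width'],r.state()['finger_force'])
p,c=cur()
x,y=.5793,.3012
plan([(p[0],p[1],.098,c),(x,y,.098,87),(x,y,p[2]+.005,87)])
E
```

```text
0.46360814340622575 20.00092327594757
from [ 0.4699 -0.1166  0.0128] 87.0
 lin [0.0, 0.0, -0.85] rotz -0.0 rows>= 3
 -> [ 0.4699 -0.1166  0.0978] 87.0
 lin [-0.21, 1.0, -0.0] rotz -0.0 rows>= 3
 lin [-0.2, 1.0, -0.0] rotz -0.0 rows>= 3
 lin [-0.21, 1.0, -0.0] rotz -0.0 rows>= 3
 lin [-0.2, 1.0, -0.0] rotz -0.0 rows>= 3
 lin [-0.05, 0.23, -0.0] rotz -0.0 rows>= 2
 -> [0.5791 0.3012 0.0978] 87.0
 lin [-0.0, -0.0, 0.8] rotz -0.0 rows>= 3
 -> [0.5791 0.3012 0.0178] 87.0
```

Emit:
arm_command([
  {"linear": [0,0,-0.3],"delta_rot": [0,0,0],"fingers": 0.3},
  {"linear": [0,0,-0.6],"delta_rot": [0,0,0],"fingers": 0.3},
  {"linear": [0,0,-0.85],"delta_rot": [0,0,0],"fingers": 0.3},
  {"linear": [0,0,-0.85],"delta_rot": [0,0,0],"fingers": 0.3},
])

```text
time: 40.95
ee_pos: [0.4705, -0.1169, 0.0984]
ee_rot: [[-0.999, 0.053, 0.003], [0.053, 0.999, -0.001], [-0.003, -0.001, -1.0]]
force: [0.7, -0.3, -1.4]
width: 0.46
finger_force: 20.0
```

Emit:
arm_command([
  {"linear": [-0.07,0.35,0],"delta_rot": [0,0,0],"fingers": 0.3},
  {"linear": [-0.15,0.7,0],"delta_rot": [0,0,0],"fingers": 0.3},
  {"linear": [-0.21,1.0,0],"delta_rot": [0,0,0],"fingers": 0.3},
  {"linear": [-0.21,1.0,0],"delta_rot": [0,0,0],"fingers": 0.3},
])

```text
time: 41.45
ee_pos: [0.4953, -0.0149, 0.0958]
ee_rot: [[-0.999, 0.048, -0.002], [0.048, 0.999, 0.001], [0.002, 0.001, -1.0]]
force: [-1.1, -1.9, -1.2]
width: 0.465
finger_force: 20.0
```

Emit:
arm_command([
  {"linear": [-0.08,0.4,0],"delta_rot": [0,0,0],"fingers": 0.3},
  {"linear": [-0.16,0.8,0],"delta_rot": [0,0,0],"fingers": 0.3},
  {"linear": [-0.2,1.0,0],"delta_rot": [0,0,0],"fingers": 0.3},
  {"linear": [-0.2,1.0,0],"delta_rot": [0,0,0],"fingers": 0.3},
])

```text
time: 41.95
ee_pos: [0.5204, 0.0811, 0.0965]
ee_rot: [[-0.999, 0.051, -0.001], [0.051, 0.999, -0.0], [0.001, -0.001, -1.0]]
force: [-0.5, -0.5, -1.6]
width: 0.462
finger_force: 20.0
```

Emit:
arm_command([
  {"linear": [-0.08,0.4,0],"delta_rot": [0,0,0],"fingers": 0.3},
  {"linear": [-0.16,0.8,0],"delta_rot": [0,0,0],"fingers": 0.3},
  {"linear": [-0.21,1.0,0],"delta_rot": [0,0,0],"fingers": 0.3},
  {"linear": [-0.21,1.0,0],"delta_rot": [0,0,0],"fingers": 0.3},
])

```text
time: 42.45
ee_pos: [0.547, 0.1791, 0.0968]
ee_rot: [[-0.999, 0.052, -0.001], [0.052, 0.999, -0.001], [0.0, -0.001, -1.0]]
force: [0.1, -0.4, -0.8]
width: 0.467
finger_force: 20.0
```

Emit:
arm_command([
  {"linear": [-0.08,0.4,0],"delta_rot": [0,0,0],"fingers": 0.3},
  {"linear": [-0.16,0.8,0],"delta_rot": [0,0,0],"fingers": 0.3},
  {"linear": [-0.2,1.0,0],"delta_rot": [0,0,0],"fingers": 0.3},
  {"linear": [-0.2,1.0,0],"delta_rot": [0,0,0],"fingers": 0.3},
])

```text
time: 42.95
ee_pos: [0.5722, 0.2772, 0.0968]
ee_rot: [[-0.999, 0.053, -0.001], [0.053, 0.999, -0.001], [0.001, -0.001, -1.0]]
force: [-0.0, -0.8, -1.2]
width: 0.46
finger_force: 20.0
```

Emit:
arm_command([
  {"linear": [-0.05,0.23,0],"delta_rot": [0,0,0],"fingers": 0.3},
  {"linear": [-0.05,0.23,0],"delta_rot": [0,0,0],"fingers": 0.3},
  {"linear": [-0.05,0.23,0],"delta_rot": [0,0,0],"fingers": 0.3},
])

```text
time: 43.32
ee_pos: [0.5784, 0.2981, 0.097]
ee_rot: [[-0.998, 0.055, -0.001], [0.055, 0.998, -0.002], [0.001, -0.002, -1.0]]
force: [-0.4, 0.1, -1.1]
width: 0.463
finger_force: 20.0
```

```bash
python3 - <<'E'
from fit import *
from plan import *
f=r.grab_frame('wrist'); p,c=cur()
print(r.state()['width'],fit('green_jar',[f],z0=p[2]-.0125))
plan([(.5793,.3012,.0175,87)])
E
```

```text
0.462713974371982 (array([0.5776, 0.2976, 0.    ]), np.float64(0.099), [0.74])
from [0.5785 0.2988 0.0971] 86.9
 lin [-0.01, 0.02, 0.8] rotz -0.002 rows>= 3
 -> [0.5796 0.3008 0.0171] 87.0
```

Lower, release, rise, then clear off toward the robot so the top camera can see everything.

Emit:
arm_command([
  {"linear": [0,0.02,0.4],"delta_rot": [0,0,0],"fingers": 0.3},
  {"linear": [0,0.02,0.65],"delta_rot": [0,0,0],"fingers": 0.3},
  {"linear": [0,0.02,0.75],"delta_rot": [0,0,0],"fingers": 0.3},
  {"linear": [0,0.02,0.8],"delta_rot": [0,0,0],"fingers": 0.3},
  {"linear": [0,0.02,0.8],"delta_rot": [0,0,0],"fingers": 0.3},
  {"linear": [0,0.02,0.8],"delta_rot": [0,0,0],"fingers": 0.65},
  {"linear": [0,0.02,0.8],"delta_rot": [0,0,0],"fingers": 0.65},
  {"linear": [0,0.02,0.4],"delta_rot": [0,0,0],"fingers": 0.65},
  {"linear": [0,0.02,0],"delta_rot": [0,0,0],"fingers": 0.7},
  {"linear": [0,0.02,0],"delta_rot": [0,0,0],"fingers": 0.7},
])

```text
time: 44.68
ee_pos: [0.5814, 0.3047, 0.1012]
ee_rot: [[-0.999, 0.053, 0.007], [0.053, 0.999, 0.004], [-0.006, 0.004, -1.0]]
force: [0.5, 0.2, -0.9]
width: 0.701
finger_force: 0.0
```

Emit:
arm_command([
  {"linear": [0,0,-0.5],"delta_rot": [0,0,0],"fingers": 0.7},
  {"linear": [0.3,0.4,-0.8],"delta_rot": [0,0,0],"fingers": 0.7},
  {"linear": [0.7,0.8,-0.8],"delta_rot": [0,0,0],"fingers": 0.7},
  {"linear": [1,1,-0.8],"delta_rot": [0,0,0],"fingers": 0.7},
  {"linear": [1,1,-0.8],"delta_rot": [0,0,0],"fingers": 0.7},
])

```text
time: 45.3
ee_pos: [0.48, 0.4115, 0.1764]
ee_rot: [[-0.999, 0.046, -0.003], [0.046, 0.999, 0.001], [0.003, 0.001, -1.0]]
force: [0.4, 0.6, 1.3]
width: 0.7
finger_force: 0.0
```

Emit:
arm_command([
  {"linear": [0.4,0.4,0],"delta_rot": [0,0,0],"fingers": 0.7},
  {"linear": [0.8,0.8,0],"delta_rot": [0,0,0],"fingers": 0.7},
  {"linear": [1,1,0],"delta_rot": [0,0,0],"fingers": 0.7},
  {"linear": [1,1,0],"delta_rot": [0,0,0],"fingers": 0.7},
])

```text
time: 45.8
ee_pos: [0.3879, 0.5147, 0.1763]
ee_rot: [[-0.999, 0.049, -0.001], [0.049, 0.999, -0.0], [0.001, -0.0, -1.0]]
force: [0.5, -0.3, 0.4]
width: 0.698
finger_force: 0.0
```

Emit:
arm_command([
  {"linear": [0.4,0.3,0],"delta_rot": [0,0,0],"fingers": 0.7},
  {"linear": [0.8,0.8,0],"delta_rot": [0,0,0],"fingers": 0.7},
  {"linear": [1,1,0],"delta_rot": [0,0,0],"fingers": 0.7},
  {"linear": [1,1,0],"delta_rot": [0,0,0],"fingers": 0.7},
])

```text
time: 46.3
ee_pos: [0.2948, 0.6188, 0.1764]
ee_rot: [[-0.999, 0.051, -0.0], [0.051, 0.999, -0.001], [0.0, -0.001, -1.0]]
force: [0.6, 0.3, -1.4]
width: 0.699
finger_force: 0.0
```

```bash
python3 - <<'E'
from fit import *
t=r.grab_frame('top');g=r.grab_frame('scene')
for n in ('black_heel','red_jar','tin','wooden_heel','green_jar'): print(n,fit(n,[t],z0=.004),fit(n,[g],z0=.004))
for n in ('white_heel','white_jar'): print(n,fit(n,[t]),fit(n,[g]))
cv2.imwrite('pics/end.png',cv2.resize(np.hstack([t['frame'],g['frame']])[:,:,::-1],(800,300)))
E
```

```text
black_heel (array([  0.4746,  -0.3188, -86.5788]), np.float64(0.081), [0.67]) (array([  0.4722,  -0.3216, -50.3838]), np.float64(0.208), [0.8])
red_jar (array([ 0.5441, -0.3132,  0.    ]), np.float64(0.15), [0.89]) (array([ 0.5417, -0.3135,  0.    ]), np.float64(0.068), [0.77])
tin (array([0.5269, 0.2816, 0.    ]), np.float64(0.902), [0.57]) (array([ 0.6051, -0.3086,  0.    ]), np.float64(0.101), [0.9])
wooden_heel (array([ 0.4753,  0.3091, -1.0838]), np.float64(0.071), [0.93]) (array([ 0.473 ,  0.305 , -5.3037]), np.float64(0.1), [0.89])
green_jar (array([0.58  , 0.3025, 0.    ]), np.float64(0.156), [0.85]) (array([0.5796, 0.3009, 0.    ]), np.float64(0.114), [0.96])
white_heel (array([ 0.4589,  0.1245, 28.1784]), np.float64(0.083), [0.92]) (array([ 0.4599,  0.1224, 28.8302]), np.float64(0.049), [0.7])
white_jar (array([0.691 , 0.1349, 0.    ]), np.float64(0.232), [0.93]) (array([0.6891, 0.1325, 0.    ]), np.float64(0.073), [0.93])
```

View pics/end.png

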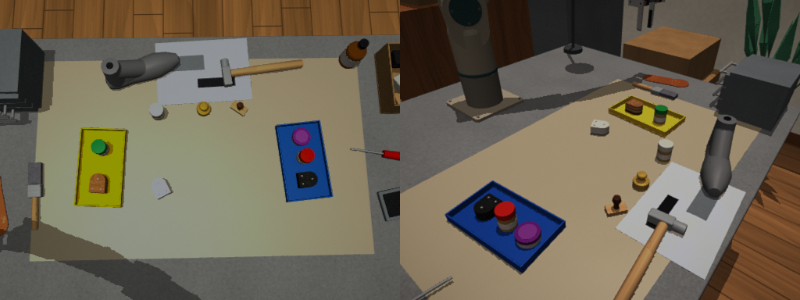

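The blue tray (left panel, x about 300) holds the tin, red jar and black heel. The yellow tray (x about 100) holds the green jar and wooden heel. All stand upright, and the white heel and white jar haven't moved.

```bash
python3 -c "
from bench import r
print(r.hand_in())"
```

```text
the job is handed in; nothing more can be done
None
```

I made up both kits and handed the job in: the black heel, red-lidded jar and purple tin are in the blue tray, the wooden heel and green-lidded jar are in the yellow tray, all standing upright, and the white heel and white-lidded jar were not moved.

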